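# Shelve the jacks case in a packed row of games

### The job

Put the white jacks case away in the middle of the row of game boxes in the plywood rack, two boxes on either side of it. First slide the bookend back by its post to give the row some slack, then push the case in, narrow nose first, nudging its neighbours apart without toppling any of them, until it stands upright on the rack floor, fully home and level with the fronts of the others. Then slide the bookend back up snugly so that the row is closed up again, leaving the other things on the shelf where they are.

Things in the scene. Friction and masses are not known exactly. Their poses are not given: they have to be found in the camera images.
- rack: Fixed plywood game rack, open in front. Origin at table level; x in towards its back wall, y along the row, z up. Floor top at z = 10 mm, over x -85 to 55, y -175 to 90 mm. Back wall: inner face at x = 47, top at z = 75 mm. End wall: inner face at y = 80, top at z = 90 mm; the row starts against it and cannot move further that way.
- row_front (a point): Point on the rack floor at the row's front line (rack x = -45 mm), where the middle of the case's flat end comes when the row is tight (rack y = 16 mm). In front of it lie 40 mm of bare floor. At the start the row runs from the end wall: two boxes, a 9 to 15 mm gap (the middle of the row), two boxes, then the bookend.
- bookend (a joint): Sliding wooden bookend at the row's -y end: 0 to 0.060 m, growing away from the row (rack -y). Its plate (85 mm tall) faces the row at rack y = -43.5 mm minus this value. Starts at 0 to 0.004; about 4 N of friction, stays put. Four boxes and the case just fill the row at 0.0045; 0.017 to 0.025 gives fair slack; more lets the boxes swing askew.
- bookend_post (a point): Centre of the top of the upright round post on the bookend's foot: 18 mm diameter, top 75 mm above the table, free to grip over its upper 55 mm. It stands 45 mm from the plate's middle on the side away from the row; 32 mm free between them.
- case: White plastic jacks case, lid clipped shut (one rigid piece, about 0.12 kg), upright on the table left of the rack: 90 long (x), 24 thick (y), 88 mm tall. Origin: centre of its underside. The +x end is a nose tapering evenly from 24 to 5 mm thick over the last 20 mm, edges upright. The flat -x end faces out when shelved. Home: nose at the back wall, flat end level with the row.
- case_nose (a point): Middle of the case's narrow nose face, 45 mm ahead of the case's origin along x and 44 mm above its underside.
- box_a: Plain cardboard game box, 100 mm tall, upright in the row: 90 mm deep (x), 26 thick (y), upright edges rounded 3 mm, about 0.15 kg, smooth. Origin: centre of its underside, on the rack floor (10 mm up); x into the rack, z up. Starts with its front within 2 mm of the row's front line. Which of the four stands where varies.
- box_b: Plain brown wood game box, 92 mm tall, upright in the row: 90 mm deep (x), 26 thick (y), upright edges rounded 3 mm, about 0.15 kg, smooth. Origin: centre of its underside, on the rack floor (10 mm up); x into the rack, z up. Starts with its front within 2 mm of the row's front line. Which of the four stands where varies.
- box_c: Plain pale plywood game box, 85 mm tall, upright in the row: 90 mm deep (x), 26 thick (y), upright edges rounded 3 mm, about 0.15 kg, smooth. Origin: centre of its underside, on the rack floor (10 mm up); x into the rack, z up. Starts with its front within 2 mm of the row's front line. Which of the four stands where varies.
- box_d: Plain cork-covered game box, 96 mm tall, upright in the row: 90 mm deep (x), 26 thick (y), upright edges rounded 3 mm, about 0.15 kg, smooth. Origin: centre of its underside, on the rack floor (10 mm up); x into the rack, z up. Starts with its front within 2 mm of the row's front line. Which of the four stands where varies.
- egg_cup: Bystander: white ceramic egg cup, 60 mm tall, 50 mm wide, behind the case at the left. Origin: centre of its underside.
- jar: Bystander: glass pill-shaped jar standing upright, 64 mm wide, 92 mm tall, at the right. Origin: centre of its underside.
- dice_cup: Bystander: dark wooden dice cup, 68 mm wide, 85 mm tall, at the right. Origin: centre of its underside.
- jack_1: Bystander: small steel six-armed jack, about 18 mm high, on the table in front of the rack. Origin: underside.
- jack_2: Bystander: another such jack in front of the rack. Origin: underside.

How it is judged:
By the outcome, as a careful person would: the job done as asked, in the order asked, and still so for the second after the job is handed in, with the robot touching nothing.
It also fails if it takes over 72 s, if anything falls off the work surface, if the arm or the gripper's body presses on something with over 40 N, if the wrist force passes 120 N, or if a joint passes its speed limit or range.

### The arm

A 6-joint arm with a two-finger parallel gripper is mounted at the origin on the work surface. World frame = base frame: x ahead of the robot, y to its left, z up, the work surface at z = 0. Lengths are in m, angles in rad, forces in N, time in s.
With the tool pointing down it reaches from about 0.35 to 0.775 m from the base axis. Payload 5.5 kg.
Tool frame: the origin (TCP) lies at the very end of the fingers, on their centre line; the grasp point (between the pads) lies 19 mm behind it; x points along the fingers, y is the direction in which the jaws open and shut, and the axes are right-handed (so a half turn about x gives the same grasp; the last joint's range is limited). The gripper opens to 85 mm and grips with 20 to 120 N. Pads are 22 mm wide; open, the fingers measure 114 mm over their backs; the gripper's body (76 mm by 85 mm) begins 54 mm behind the grasp point. The pads swing forward as they close: fully open they stand 13 mm farther back than shut.
Start: joints at [1.005, 0.313, 0.046, 1.304, 0, 1.431], TCP at [0.238, 0.524, 0.231] pointing down, gripper open.
Joint ranges: [-2.76, 2.76], [-0.86, 1.69], [-1.03, 1.26], [-2.2, 2.34], [-1.47, 1.5], [-3.14, 3.14]. Speed limits (rad/s): [2.57, 2.57, 3.14, 3.14, 3.14, 3.14].

### API

Orientations are given as a unit quaternion [w, x, y, z].
In Python, from workcell import readout, cams, env, finder gives the robot as it stands.
- The arm moves only by the tool drive_tool, never from a script. Its argument "moves" is a list that holds one entry, the list of rows, each a list of 7 numbers: the shift along the tool's x, y, z in m, then the turn, a rotation vector about the tool's x, y, z in rad, then the closure in counts, from 0 (fully open) to 255 (shut). A call has exactly 5 rows; each row is the pose to reach, as a shift and turn from the pose measured when the call began, along the tool's axes at that moment; what a row does not reach only later rows make up. A row lasts 1/8 s, in which the tool goes at most 62.5 mm and 10.7 degrees, less where a joint would pass 70% of its speed; a pose out of reach is approached as far as the arm can. A call with a gripper value outside its range is refused whole. The fingers move at their own pace and stop on an object; "squeeze" is the grip in N (left out, the last holds). Time passes only in rows, so rows that repeat a pose let the fingers close, or fill a call up. It gives the time, the measured TCP pose, the force and the opening at its end, in the units of the state.
- readout.get_state(): the state, without advancing time (a new reading comes with each control period).
- cams.read_camera(name): name is "side" or "top"; returns the picture (420x560x3 uint8, blue, green, red); there is no depth.
- cams.camera_params(name): a dict with "mtx" (3x3 intrinsics, pixels), "R" (3x3) and "t" (3): a world point X has camera coordinates R X + t. Camera axes: x right, y down, z forward; pixel columns grow to the right and rows downward; lengths in m; the calibration is good to about 2 mm. A picture is of the moment at which its call begins. camera_params takes no time and is no camera call.
- env.hand_in(): hands the job in, once; it reports no verdict.
Trained networks look in the newest picture that a camera, given by its name, has taken for a name from the list of things; names that differ only in an ending like _2 or _b are one class to them, and where a whole thing is asked for, a point or a joint stands for the part that bears it (a point fixed in the world has none). Each returns a list of dicts, best first, with "conf" (0 to 1); they miss things now and then, are a little off and sometimes report something else, mostly with a low value. They report only what shows in the picture. A call takes as long as a camera call.
- finder.regions_of(camera, name): "pixels" (420x560 bool, what is visible of it) and "point" ([column, row] in pixels, amid what is visible of it).
The state is a dict: "clock": time; "joint_pos": joint angles; "qvel": joint speeds; "tau": joint torques, N m; "tcp_pos": TCP position; "orientation": TCP orientation; "wrist_force": force on the tool from outside, world axes, zero at the start; "ft_torque": the same for the moment, N m; "finger_gap": finger opening in m.
Only numpy, scipy, OpenCV 4.12 (cv2) and the standard library are available. Lean on these libraries where they do the work, as an engineer would, in place of code of your own. Each camera call takes 0.05 s, during which the arm holds its last target.

## Working session

There is one attempt and no reset: what is moved stays moved. The work goes in short steps, Python scripts to look and compute and a tool call to move; the robot and the scene stay as the last step left them, time stands still between calls to the robot, and variables do not carry over. Pictures are saved under pics/ and viewed, and the job is handed in when it is done.

Besides the shell and the picture viewer there is one more tool, called after "Request:" as name(argument=value, ...) on one line, values as JSON. drive_tool: Moves the arm, as the interface text tells. Its arguments: {"type":"object","properties":{"moves":{"type":"array"},"squeeze":{"type":"number"}},"required":["moves"]}

```bash
ls -la; mkdir -p pics
python3 - <<'E'
from workcell import readout, cams, env, finder
import cv2, numpy as np
s=readout.get_state(); print(s)
for c in("side","top"):
    im=cams.read_camera(c); cv2.imwrite(f"pics/{c}0.png",im)
    p=cams.camera_params(c); print(c,p, -p["R"].T@p["t"])
E
```

```text
total 12
drwxr-xr-x  3 agent agent 4096 Dec  7 01:42 .
drwxr-xr-x 23 root  root  4096 Dec  7 01:42 ..
drwxr-xr-x  2 agent agent 4096 Dec  7 01:42 pics
{'clock': 0.0, 'joint_pos': array([1.00541062e+00, 3.13970465e-01, 4.49804793e-02, 1.30360323e+00,
       3.55476950e-06, 1.43118448e+00]), 'qvel': array([ 1.10813691e-03, -1.87384054e-03,  1.74320637e-05, -9.84262340e-04,
        4.38245791e-04, -9.48286825e-04]), 'tau': array([-1.64059045e-03, -4.80637872e+01,  2.98527592e+01,  1.95406924e-02,
       -3.73120167e-05,  1.04773662e-05]), 'tcp_pos': array([0.23722705, 0.52322118, 0.23042652]), 'orientation': array([ 0.69092308,  0.14880345,  0.6913641 , -0.14999505]), 'wrist_force': array([0.59023044, 0.91600036, 0.11213757]), 'ft_torque': array([ 0.02054864, -0.03693421,  0.00366539]), 'finger_gap': 0.0853641614397854}
side {'mtx': array([[380.09637343,   0.        , 280.92882608],
       [  0.        , 380.09637343, 205.95474028],
       [  0.        ,   0.        ,   1.        ]]), 'R': array([[-0.70131738, -0.7128053 , -0.00790736],
       [-0.52911585,  0.52795766, -0.66430198],
       [ 0.47769273, -0.46170262, -0.74742247]]), 't': array([0.35641161, 0.33666873, 0.63138273])} [0.12648749 0.36781631 0.69837762]
top {'mtx': array([[512.23032044,   0.        , 271.98593159],
       [  0.        , 512.23032044, 208.69610405],
       [  0.        ,   0.        ,   1.        ]]), 'R': array([[-0.11643185, -0.99317892, -0.00626526],
       [-0.96553153,  0.11466475, -0.23366829],
       [ 0.23279282, -0.02115712, -0.97229619]]), 't': array([0.04253347, 0.54050551, 1.2977244 ])} [0.22472644 0.00772253 1.38833796]
```

View pics/side0.png

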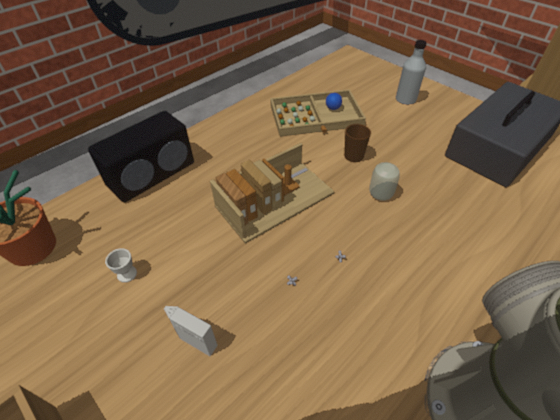

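View pics/top0.png

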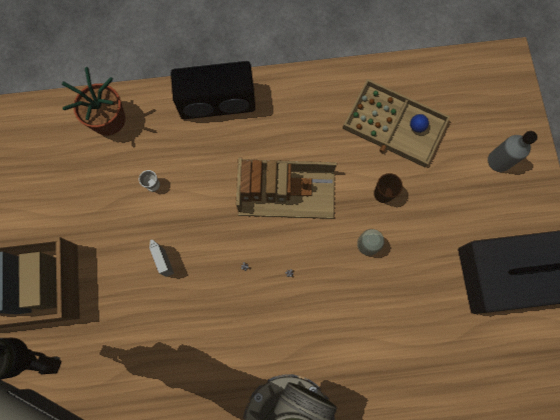

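The side view shows the rack at about (270,195), the case at (192,330) and the jacks at (292,281) and (340,257). The top view shows the rack at (287,190), the bookend and post at about (305,186), the case at (160,256), and the jar and dice cup at (371,243) and (388,188). Next I'll zoom in and run the networks.

Run:
```python
from workcell import readout, cams, env, finder
import cv2, numpy as np
a=cv2.imread("pics/top0.png"); b=cv2.imread("pics/side0.png")
cv2.imwrite("pics/topz.png",cv2.resize(a[145:235,225:350],None,fx=6,fy=6,interpolation=cv2.INTER_CUBIC))
cv2.imwrite("pics/sidez.png",cv2.resize(b[130:250,195:345],None,fx=5,fy=5,interpolation=cv2.INTER_CUBIC))
x=np.hstack([cv2.resize(a[225:290,130:190],(360,390),interpolation=cv2.INTER_CUBIC),cv2.resize(b[295:360,155:220],(390,390),interpolation=cv2.INTER_CUBIC)])
cv2.imwrite("pics/casez.png",x)
out={}
for c in("side","top"):
  for n in("rack","bookend","bookend_post","case","case_nose","box_a","jack_1","jar","dice_cup","egg_cup"):
    r=finder.regions_of(c,n)
    for i,q in enumerate(r[:5]):
        ys,xs=np.where(q["pixels"]); print(c,n,round(q["conf"],2),np.round(q["point"],1),len(xs),(xs.min(),xs.max(),ys.min(),ys.max()) if len(xs) else None)
        out[f"{c}_{n}_{i}"]=q["pixels"]
np.savez_compressed("masks.npz",**out)
```

```text
side rack 0.89 [282.9 194.7] 4194 (np.int64(210), np.int64(332), np.int64(143), np.int64(243))
side bookend 0.73 [284.3 178.8] 419 (np.int64(263), np.int64(298), np.int64(159), np.int64(195))
side bookend_post 0.83 [285.8 177.6] 442 (np.int64(262), np.int64(298), np.int64(158), np.int64(196))
side case 0.93 [188.3 328.6] 1344 (np.int64(164), np.int64(215), np.int64(306), np.int64(354))
side case_nose 0.75 [193.4 331.3] 1362 (np.int64(165), np.int64(216), np.int64(306), np.int64(355))
side case_nose 0.45 [290.2 279.6] 45 (np.int64(288), np.int64(294), np.int64(277), np.int64(283))
side box_a 0.89 [273.4 182.5] 481 (np.int64(253), np.int64(280), np.int64(160), np.int64(207))
side box_a 0.88 [247.9 189.7] 536 (np.int64(226), np.int64(256), np.int64(169), np.int64(218))
side box_a 0.83 [260.4 180.9] 868 (np.int64(240), np.int64(271), np.int64(160), np.int64(212))
side box_a 0.79 [234.9 193.5] 624 (np.int64(215), np.int64(247), np.int64(173), np.int64(221))
side box_a 0.71 [284.5 193.9] 3926 (np.int64(210), np.int64(331), np.int64(145), np.int64(240))
side jack_1 0.6 [339.1 255.3] 36 (np.
[... 1346 characters left out ...]
nt64(261), np.int64(160), np.int64(200))
top box_a 0.62 [240.8 178.9] 392 (np.int64(240), np.int64(250), np.int64(161), np.int64(200))
top jack_1 0.46 [290.4 272.3] 31 (np.int64(286), np.int64(291), np.int64(270), np.int64(275))
top jack_1 0.32 [146.9 177.6] 332 (np.int64(138), np.int64(159), np.int64(170), np.int64(191))
top jar 0.79 [370.8 241.9] 559 (np.int64(357), np.int64(383), np.int64(228), np.int64(255))
top jar 0.22 [242.3 179.3] 424 (np.int64(240), np.int64(250), np.int64(160), np.int64(201))
top dice_cup 0.92 [383.1 189. ] 598 (np.int64(373), np.int64(401), np.int64(174), np.int64(202))
top egg_cup 0.66 [147.1 177.3] 326 (np.int64(138), np.int64(158), np.int64(170), np.int64(191))
```

View pics/topz.png

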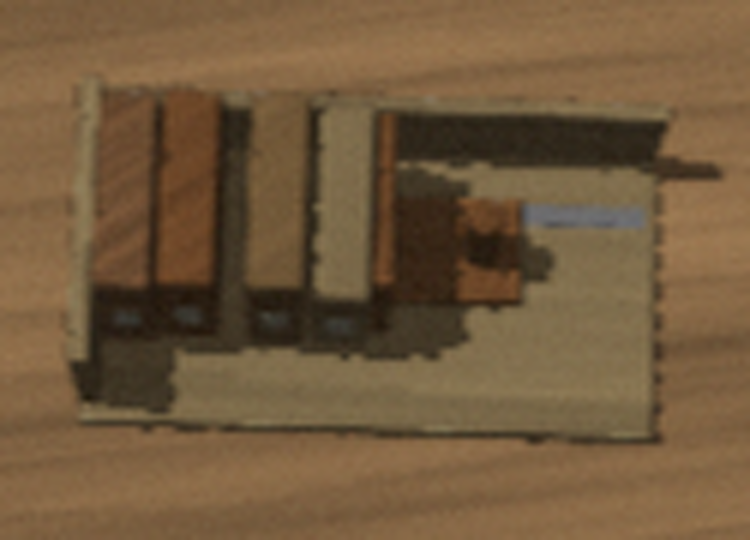

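View pics/sidez.png

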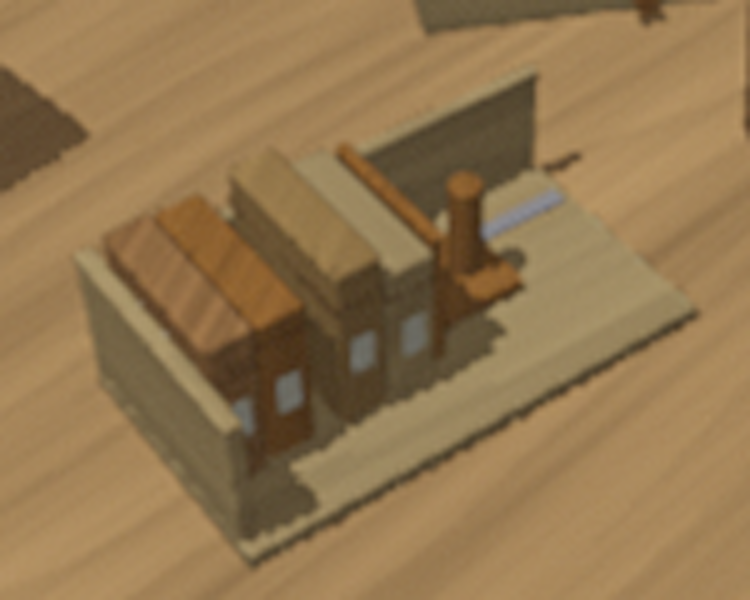

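View pics/casez.png

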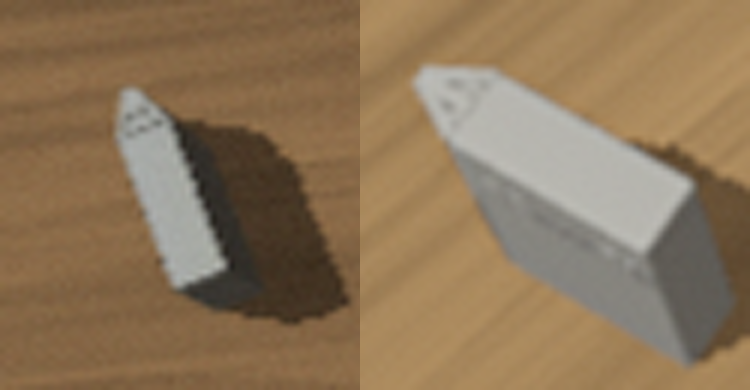

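The zooms show the row from left (+y): cork/brown pair against the end wall, a gap at topz x≈218–248 (about 5 px), then two more boxes, the bookend plate at x≈388 and the post at about (488,248). In the case zoom the nose points up (+x) and slightly left. I'll fit rack and case poses from corner pixels in both views.

```bash
cat > h.py <<'E'
from workcell import readout, cams, env, finder
import cv2, numpy as np
from scipy.optimize import least_squares
from scipy.spatial.transform import Rotation as Rn
P={c:cams.camera_params(c) for c in("side","top")}
def proj(c,X):
    p=P[c]; q=np.atleast_2d(X)@p["R"].T+p["t"]; q=q@p["mtx"].T; return q[:,:2]/q[:,2:]
def ray(c,uv,z):
    p=P[c]; d=p["R"].T@np.linalg.inv(p["mtx"])@np.array([uv[0],uv[1],1.]); o=-p["R"].T@p["t"]
    return o+d*(z-o[2])/d[2]
def loc(pose,L):  # pose x,y,yaw ; L local mm
    L=np.atleast_2d(L)/1000.; c,s=np.cos(pose[2]),np.sin(pose[2])
    return np.c_[pose[0]+c*L[:,0]-s*L[:,1],pose[1]+s*L[:,0]+c*L[:,1],L[:,2]]
def unz(U,k,off): return (np.array(U,float)+.5)/k-.5+np.array(off)
def fit(obs,p0):
    f=lambda p:np.concatenate([(proj(c,loc(p,[L]))[0]-uv) for c,uv,L in obs])
    r=least_squares(f,p0,loss="soft_l1"); return r.x,f(r.x).reshape(-1,2)
def tool():
    s=readout.get_state(); w,x,y,z=s["orientation"]; return s,Rn.from_quat([x,y,z,w]).as_matrix()
E
cat > a.py <<'E'
from h import *
T=lambda U:unz(U,6,(225,145)); S=lambda U:unz(U,5,(195,130))
obs=[("top",T((657,432)),(-85,-175,10)),("top",T((80,416)),(-85,90,10)),("top",T((70,360)),(-85,90,90)),("top",T((92,360)),(-85,80,90)),
("top",T((668,112)),(47,-175,75)),
("side",S((697,312)),(-85,-175,10)),("side",S((537,72)),(55,-175,75)),("side",S((244,424)),(-85,80,90)),("side",S((231,434)),(-85,90,90)),("side",S((250,550)),(-85,90,10))]
r,e=fit(obs,[.55,0,0]); print("rack",r,np.degrees(r[2])); print(np.round(e,1).tolist())
A=lambda U:unz(U,6,(130,225)); B=lambda U:unz(U,6,(155,295))
ob=[("top",A((121,90)),(45,2.5,88)),("top",A((134,88)),(45,-2.5,88)),("top",A((176,290)),(-45,12,88)),("top",A((228,265)),(-45,-12,88)),
("side",B((415,76)),(45,2.5,88)),("side",B((427,66)),(45,-2.5,88)),("side",B((645,252)),(-45,12,88)),("side",B((694,185)),(-45,-12,88)),("side",B((690,364)),(-45,12,0)),("side",B((452,135)),(25,12,88)),("side",B((493,70)),(25,-12,88))]
k,e=fit(ob,[.4,.25,.3]); print("case",k,np.degrees(k[2])); print(np.round(e,1).tolist())
np.savez("fit0.npz",rack=r,case=k)
s,R=tool(); print(R)
# boxes tops in topz
inv=lambda X:np.array([[np.cos(r[2]),np.sin(r[2])],[-np.sin(r[2]),np.cos(r[2])]])@(X[:2]-r[:2])*1000
for nm,U,z in [("b1L",(98,190),.106),("b1R",(155,190),.106),("b2L",(161,190),.102),("b2R",(219,190),.102),("b3L",(248,190),.11),("b3R",(307,190),.11),("b4L",(315,190),.095),("b4R",(374,190),.095),("plL",(379,190),.095),("plR",(396,190),.095),("post",(488,248),.075)]:
    print(nm,np.round(inv(ray("top",T(U),z)),1))
print("postside",np.round(inv(ray("side",S((465,182)),.075)),1))
i=dict(top=cv2.imread("pics/top0.png"),side=cv2.imread("pics/side0.png"))
E
python3 a.py
```

```text
rack [ 0.62327539 -0.03032084 -0.16662082] -9.546669900089944
[[-0.2, 0.7], [0.0, -1.2], [-0.5, 1.2], [-0.3, 1.4], [1.7, 1.0], [-0.2, -1.9], [-0.9, -3.1], [1.1, -0.1], [-0.4, -0.0], [-1.1, -0.3]]
case [0.37888619 0.21454151 0.2669839 ] 15.297050619555362
[[30.3, 23.7], [30.0, 23.3], [29.6, 24.9], [29.9, 25.5], [-2.1, -0.2], [-2.4, -0.8], [0.6, 0.3], [-0.0, -0.6], [-4.8, 1.3], [-2.0, -0.2], [-0.8, -0.6]]
[[ 3.87030574e-05  4.13039594e-01  9.10713068e-01]
 [ 5.85699431e-05  9.10713066e-01 -4.13039596e-01]
 [-9.99999998e-01  6.93263077e-05  1.10556746e-05]]
b1L [-8.7 80.3]
b1R [-7.5 55.5]
b2L [-6.2 53.2]
b2R [-4.9 27.8]
b3L [-6.8 14.9]
b3R [ -5.6 -10.7]
b4L [ -0.8 -14. ]
b4R [  0.5 -39.9]
plL [  0.6 -42.1]
plR [  0.9 -49.6]
post [-17.8 -91.8]
postside [ -2.6 -90.8]
```

```bash
sed -i 's/^A=lambda.*/A=lambda U:unz(U,6,(130,225)); B=lambda U:unz((U[0]-360,U[1]),6,(155,295))/' a.py; python3 a.py | sed -n 1,4p
```

```text
rack [ 0.62327539 -0.03032084 -0.16662082] -9.546669900089944
[[-0.2, 0.7], [0.0, -1.2], [-0.5, 1.2], [-0.3, 1.4], [1.7, 1.0], [-0.2, -1.9], [-0.9, -3.1], [1.1, -0.1], [-0.4, -0.0], [-1.1, -0.3]]
case [0.44975676 0.28613698 0.28908066] 16.563101635632876
[[0.2, -0.1], [-0.2, -0.6], [-0.3, 0.1], [-0.2, 0.5], [-0.2, 0.3], [-0.3, -0.3], [-0.0, -0.1], [0.4, -1.1], [0.3, 0.9], [-1.0, 0.2], [1.2, -0.3]]
```

```bash
cat > ov.py <<'E'
from h import *
def overlay(pt,ps,tag,rack,v=0.0,case=None,boxes=None):
    lo=lambda a,b:[a,b]
    seg=[]
    fl=[(-85,-175,10),(-85,90,10),(55,90,10),(55,-175,10)]
    seg+=[(fl[i],fl[(i+1)%4],(0,255,0)) for i in range(4)]
    w=[(-85,80,90),(-85,90,90),(55,90,90),(55,80,90)]; seg+=[(w[i],w[(i+1)%4],(255,0,0)) for i in range(4)]
    w=[(47,80,75),(55,80,75),(55,-175,75),(47,-175,75)]; seg+=[(w[i],w[(i+1)%4],(0,0,255)) for i in range(4)]
    seg+=[((-45,80,10),(-45,-45,10),(0,255,255))]
    t=np.linspace(0,2*np.pi,13)
    for c,im,cr,k in(("top",pt,(225,145,350,235),6),("side",ps,(195,130,345,250),5)):
        a=cv2.imread(im)[cr[1]:cr[3],cr[0]:cr[2]]; a=cv2.resize(a,None,fx=k,fy=k,interpolation=cv2.INTER_CUBIC)
        def px(L,pose=rack): return ((proj(c,loc(pose,L))-np.array(cr[:2])+.5)*k-.5)
        for p,q,col in seg:
            u=px([p,q]).round().astype(int); cv2.line(a,tuple(u[0].tolist()),tuple(u[1].tolist()),col,1)
        pp=px([(9*np.cos(x),-92-v+9*np.sin(x),75) for x in t]).round().astype(int); cv2.polylines(a,[pp],True,(255,0,255),1)
        if case is not None:
            for z in(0,88):
                L=[(45,2.5),(45,-2.5),(25,-12),(-45,-12),(-45,12),(25,12)]
                cv2.polylines(a,[px([(x,y,z+case[3]) for x,y in L],case).round().astype(int)],True,(255,255,0),1)
        cv2.imwrite(f"pics/{tag}_{c}.png",a)
E
python3 - <<'E'
from ov import *
overlay("pics/top0.png","pics/side0.png","ov0",np.load("fit0.npz")["rack"])
E
```

```text
(no output)
```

View pics/ov0_top.png

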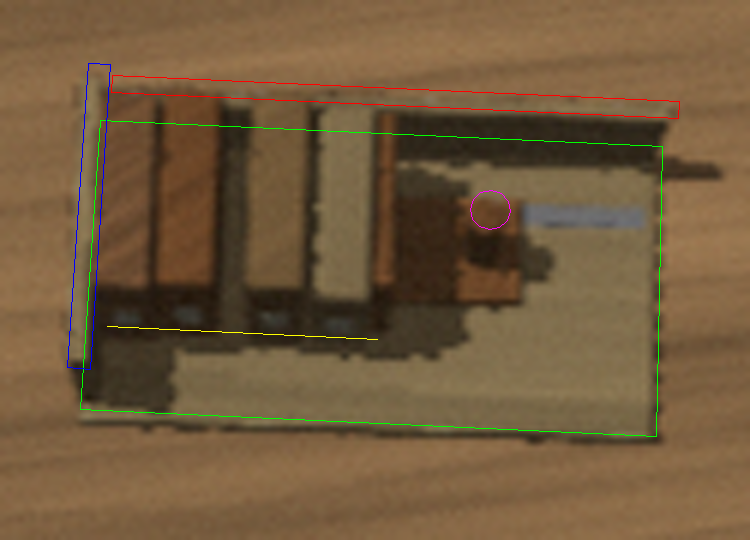

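View pics/ov0_side.png

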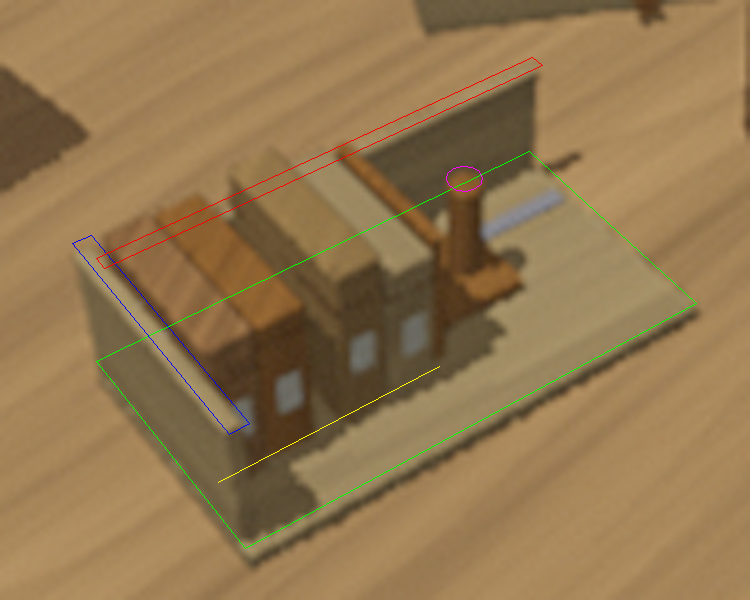

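The overlay shows the model turned about 1.5° too far: the back wall and end wall lines are off by up to 20 zoom px. I'll refit with edge-point distances.

```bash
cat > b.py <<'E'
from ov import *
T=lambda U:unz(U,6,(225,145)); S=lambda U:unz(U,5,(195,130))
E=[("top",T,(-85,90,10),(-85,-175,10),[(120,420),(370,428),(630,434)]),
("top",T,(-85,-175,10),(55,-175,10),[(656,420),(657,300),(658,200)]),
("top",T,(-85,80,90),(55,80,90),[(90,350),(94,220),(98,110)]),
("top",T,(-85,90,90),(55,90,90),[(71,350),(76,220),(80,110)]),
("top",T,(47,80,75),(47,-175,75),[(420,112),(540,117),(650,122)]),
("side",S,(-85,90,10),(-85,-175,10),[(300,526),(450,444),(600,364)]),
("side",S,(-85,-175,10),(55,-175,10),[(685,303),(620,243),(560,187)]),
("side",S,(-85,90,90),(55,90,90),[(220,422),(150,342),(90,272)]),
("side",S,(-85,80,90),(55,80,90),[(236,412),(170,336),(110,266)]),
("side",S,(47,80,75),(47,-175,75),[(380,152),(460,116),(530,82)])]
def f(p):
    o=[]
    for c,Z,a,b,pts in E:
        u=proj(c,loc(p,[a,b])); d=u[1]-u[0]; n=np.array([-d[1],d[0]])/np.hypot(*d)
        o+=[(Z(q)-u[0])@n for q in pts]
    return np.array(o)
r=least_squares(f,[.62,-.03,-.15],loss="soft_l1",f_scale=.5); print(r.x,np.degrees(r.x[2])); print(np.round(r.fun if 0 else f(r.x),1).reshape(-1,3).tolist())
np.save("rack.npy",r.x); overlay("pics/top0.png","pics/side0.png","ov1",r.x)
E
python3 b.py
```

```text
[ 0.61962354 -0.02791295 -0.15778931] -9.04066162491782
[[-0.1, -0.4, -1.1], [0.4, 0.3, 0.2], [0.2, -0.4, -0.7], [0.9, 0.4, 0.0], [-0.2, -0.1, 0.0], [-0.3, -0.0, 0.6], [-1.2, -0.9, -0.5], [0.6, 0.2, 0.0], [-0.1, -0.3, -0.3], [1.3, 1.6, 1.4]]
```

View pics/ov1_top.png

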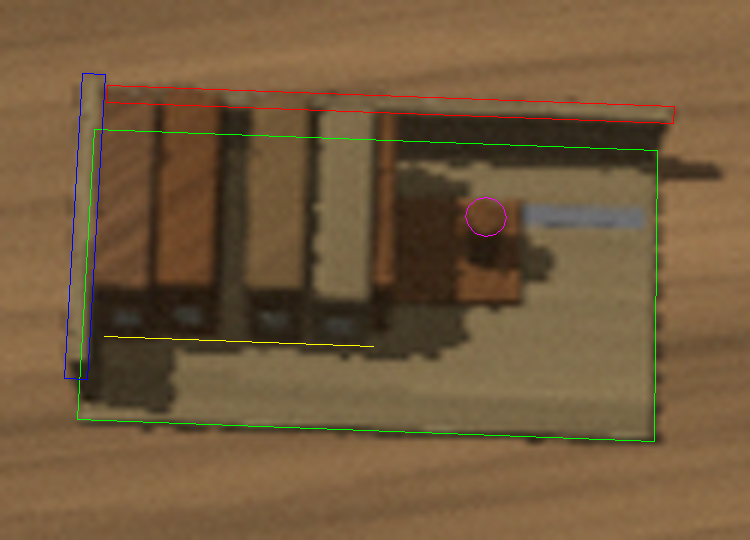

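View pics/ov1_side.png

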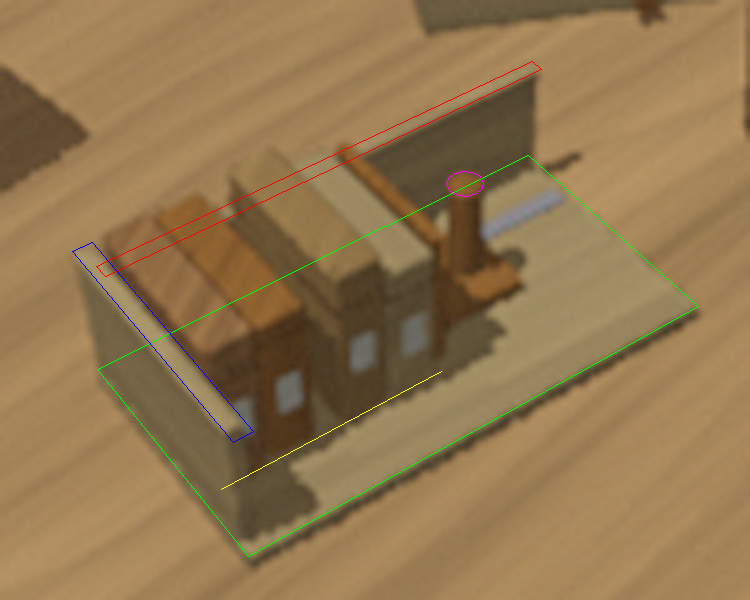

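```bash
cat > c.py <<'E'
from ov import *
I={c:cv2.GaussianBlur(cv2.imread(f"pics/{c}0.png"),(0,0),.7).astype(float) for c in("top","side")}
# (cam, a, b, t-range, sign)  sampled outward normal
E=[("top",(-85,90,10),(-85,-175,10),.08,.97),("top",(-85,-175,10),(55,-175,10),.05,.8),("top",(-85,80,90),(55,80,90),.15,.85),
("top",(47,80,75),(47,-175,75),.52,.95),
("side",(-85,90,10),(-85,-175,10),.12,.97),("side",(-85,-175,10),(55,-175,10),.05,.85),("side",(-85,90,90),(55,90,90),.1,.9),("side",(47,80,75),(47,-175,75),.62,.95)]
r=np.load("rack.npy")
D=[]
for c,a,b,t0,t1 in E:
    u=proj(c,loc(r,[a,b])); d=u[1]-u[0]; n=np.array([-d[1],d[0]])/np.hypot(*d)
    pts=[]
    for t in np.linspace(t0,t1,15):
        s=np.linspace(-2.5,2.5,51); q=u[0]+t*d+s[:,None]*n
        pr=cv2.remap(I[c].astype(np.float32),q[:,0].astype(np.float32)[None],q[:,1].astype(np.float32)[None],cv2.INTER_CUBIC)[0]
        g=np.linalg.norm(np.gradient(pr,axis=0),axis=1); k=g.argmax(); pts.append(q[k])
        D.append(s[k])
    print(c,a,b,np.round(D[-15:],1).tolist()); E[E.index((c,a,b,t0,t1))]=(c,a,b,pts)
def f(p,sel=None):
    o=[]
    for c,a,b,pts in E:
        if sel and c!=sel: continue
        u=proj(c,loc(p,[a,b])); d=u[1]-u[0]; n=np.array([-d[1],d[0]])/np.hypot(*d)
        o+=[(q-u[0])@n for q in pts]
    return np.array(o)
for sel in(None,"top","side"):
    z=least_squares(f,r,loss="soft_l1",f_scale=.3,args=(sel,)); print(sel,z.x,np.degrees(z.x[2]),np.round([np.median(x) for x in f(z.x,sel).reshape(-1,15)],2))
    if sel is None: x=z.x
np.save("rack2.npy",x); overlay("pics/top0.png","pics/side0.png","ov2",x)
E
python3 c.py
```

```text
top (-85, 90, 10) (-85, -175, 10) [-2.4, 1.0, 1.6, 1.3, -0.4, -0.7, -1.0, 1.3, 1.4, 1.1, 0.8, -1.0, 1.3, 1.0, -0.8]
top (-85, -175, 10) (55, -175, 10) [1.4, 1.4, -0.7, -0.7, -0.7, -0.8, -0.8, 1.1, 1.1, -1.0, 0.9, 0.9, 1.2, 0.8, 1.1]
top (-85, 80, 90) (55, 80, 90) [-0.5, -0.8, -0.7, -1.0, -2.0, -1.2, -0.5, -0.5, -0.7, -0.7, -1.0, -1.3, -1.2, -1.5, -0.4]
top (47, 80, 75) (47, -175, 75) [-0.5, -0.3, -0.5, 0.3, 0.1, -0.1, -0.3, -0.1, -0.3, -0.5, -0.3, -0.5, -0.7, 0.1, -0.1]
side (-85, 90, 10) (-85, -175, 10) [-2.2, 0.2, 0.2, 2.4, 0.4, 0.3, 0.3, 0.3, 2.5, 2.4, 2.4, 2.0, 1.8, 2.1, 2.0]
side (-85, -175, 10) (55, -175, 10) [-2.1, -0.4, -0.2, -1.0, -0.8, -0.8, 0.1, 0.1, -1.4, -0.1, 0.1, -0.4, -0.4, -1.8, 1.7]
side (-85, 90, 90) (55, 90, 90) [-0.3, -0.2, -0.3, -0.5, -0.8, -1.0, -0.1, -0.2, -0.5, -0.6, -0.8, -1.0, -0.1, -0.2, -0.4]
side (47, 80, 75) (47, -175, 75) [0.0, 0.2, -0.1, 0.0, -0.2, -0.1, -0.2, -0.2, -0.3, -0.3, -0.3, 0.8, 0.7, 0.7, 0.6]
None [ 0.6194146  -0.02652125 -0.1575482 ] -9.026846695835891 [ 0.85  1.38 -0.29 -0.44  1.67  0.02  0.16 -0.22]
top [ 0.61982415 -0.02613347 -0.1533936 ] -8.788805713794268 [ 0.93  1.54 -0.21 -0.15]
side [ 0.61902881 -0.02685446 -0.16604244] -9.513531003552853 [ 1.18 -0.13  0.09 -0.53]
```

```bash
cat >> h.py <<'E'
import os
RK=np.load("rack2.npy") if os.path.exists("rack2.npy") else None
def rw(x,y,z=10): return loc(RK,[(x,y,z)])[0]
def torack(X):
    c,s=np.cos(RK[2]),np.sin(RK[2]); d=(np.array(X)[:2]-RK[:2])*1000; return np.array([c*d[0]+s*d[1],-s*d[0]+c*d[1]])
def cur():
    s,R=tool(); yaw=np.arctan2(R[1,1],R[0,1]); tilt=np.degrees(np.arccos(-R[2,0]))
    print("t %.2f tcp %s rack %s yawY %.2f tilt %.2f gap %.4f F %s"%(s["clock"],np.round(s["tcp_pos"],4),np.round(torack(s["tcp_pos"]),1),np.degrees(yaw),tilt,s["finger_gap"],np.round(s["wrist_force"],1))); return s,R
def go(pos,yawdeg):
    s,R=cur(); y=np.radians(yawdeg)
    Rt=np.array([[0,np.cos(y),-np.cos(y+np.pi/2)*-1*-1],[0,np.sin(y),0],[-1,0,0]],float)
    xa=np.array([0,0,-1.]); ya=np.array([np.cos(y),np.sin(y),0]); Rt=np.c_[xa,ya,np.cross(xa,ya)]
    d=R.T@(np.array(pos)-s["tcp_pos"]); w=Rn.from_matrix(R.T@Rt).as_rotvec()
    print("shift",np.round(d,4),"turn",np.round(w,4),"deg",np.round(np.degrees(np.linalg.norm(w)),1))
E
python3 - <<'E'
from h import *
print(np.degrees(RK[2]))
T=lambda U:unz(U,6,(225,145)); S=lambda U:unz(U,5,(195,130))
for nm,c,q,z in [("b1 frontL","top",T((95,287)),.106),("b1R","top",T((152,287)),.106),("b2L","top",T((158,288)),.102),("b2R f","top",T((216,290)),.102),("b3L f","top",T((247,293)),.11),("b3R f","top",T((305,295)),.11),("b4L","top",T((313,299)),.095),("b4R","top",T((371,300)),.095),("post","top",T((488,215)),.075),
 ("b2 f R","side",S((303,306)),.102),("b3 f L","side",S((343,278)),.11),("b3 R","side",S((382,258)),.11),("b4R","side",S((435,252)),.095),("post","side",S((465,183)),.075)]:
    print(nm,np.round(torack(ray(c,q,z)),1))
go(rw(0,-92,10)*[1,1,0]+[0,0,.17],81)
E
```

```text
-9.026846695835891
b1 frontL [-47.4  76.2]
b1R [-46.4  51.5]
b2L [-45.7  49.1]
b2R f [-45.6  23.9]
b3L f [-48.6  10.2]
b3R f [-48.5 -14.8]
b4L [-46.1 -18.2]
b4R [-45.5 -43.5]
post [  1.1 -94.4]
b2 f R [-45.6  27.8]
b3 f L [-48.4   8.3]
b3 R [-48.2 -12.5]
b4R [-46.3 -42.3]
post [  0.5 -93.5]
t 1.10 tcp [0.2375 0.5237 0.2313] rack [-463.5  483.5] yawY 65.60 tilt 0.00 gap 0.0855 F [-0.8  0.6  0. ]
shift [ 0.0613 -0.4321  0.5994] turn [-2.687e-01  0.000e+00 -1.000e-04] deg 15.4
```

Request:
drive_tool(moves=[[[0.02,-0.432,0.599,-0.269,0,0,115],[0.02,-0.432,0.599,-0.269,0,0,115],[0.02,-0.432,0.599,-0.269,0,0,115],[0.02,-0.432,0.599,-0.269,0,0,115],[0.02,-0.432,0.599,-0.269,0,0,115]]], squeeze=40)

```text
clock: 1.72
tcp_pos: [0.3921, 0.2538, 0.2232]
orientation: [0.705, 0.055, 0.705, -0.055]
wrist_force: [0.9, -0.0, -0.1]
finger_gap: 0.0473
```

```bash
python3 -c "
from h import *
go(rw(0,-92,10)*[1,1,0]+[0,0,.14],81)"
```

```text
t 1.73 tcp [0.3921 0.2538 0.2232] rack [-268.5  241.2] yawY 81.04 tilt 0.07 gap 0.0473 F [ 0.9 -0.  -0.1]
shift [ 0.0833 -0.3336  0.268 ] turn [ 0.0007  0.001  -0.0007] deg 0.1
```

Request:
drive_tool(moves=[[[0.03,-0.334,0.268,0,0,0,128],[0.04,-0.334,0.268,0,0,0,128],[0.05,-0.334,0.268,0,0,0,128],[0.06,-0.334,0.268,0,0,0,128],[0.08,-0.334,0.268,0,0,0,128]]])

```text
clock: 2.35
tcp_pos: [0.5458, -0.0143, 0.1777]
orientation: [0.706, 0.056, 0.704, -0.055]
wrist_force: [1.4, 0.6, -0.4]
finger_gap: 0.0428
```

Request:
drive_tool(moves=[[[0.02,-0.04,0.02,0,0,0,128],[0.02,-0.04,0.02,0,0,0,128],[0.02,-0.04,0.02,0,0,0,128],[0.02,-0.04,0.02,0,0,0,128],[0.02,-0.04,0.02,0,0,0,128]]])

```text
clock: 2.98
tcp_pos: [0.5595, -0.0557, 0.1585]
orientation: [0.707, 0.055, 0.703, -0.055]
wrist_force: [0.3, -0.1, -0.3]
finger_gap: 0.0425
```

```bash
python3 -c "
from h import *
go(rw(0,-92,10)*[1,1,0]+[0,0,.12],81)
for c in ('top','side'):
    im=cams.read_camera(c); cv2.imwrite(f'pics/{c}1.png',im)
    a=im[120:270,200:400] if c=='top' else im[90:240,200:400]
    cv2.imwrite(f'pics/{c}1z.png',cv2.resize(a,None,fx=4,fy=4,interpolation=cv2.INTER_CUBIC))
"
```

```text
t 2.98 tcp [ 0.5595 -0.0557  0.1585] rack [-54.6 -38.2] yawY 81.12 tilt 0.25 gap 0.0425 F [ 0.3 -0.1 -0.3]
shift [ 0.0387 -0.0539  0.0543] turn [ 0.0021  0.0043 -0.0008] deg 0.3
```

Request:
drive_tool(moves=[[[0.0,-0.054,0.054,0,0.004,0,128],[0.03,-0.054,0.054,0,0.004,0,128],[0.03,-0.054,0.054,0,0.004,0,128],[0.03,-0.054,0.054,0,0.004,0,128],[0.03,-0.054,0.054,0,0.004,0,128]]])

```text
clock: 3.7
tcp_pos: [0.6047, -0.1169, 0.1299]
orientation: [0.706, 0.055, 0.704, -0.054]
wrist_force: [-0.9, -0.1, 0.4]
finger_gap: 0.0425
```

```bash
python3 -c "
from h import *
go(rw(0,-92,10)*[1,1,0]+[0,0,.045],81)
for c in ('top','side'):
    im=cams.read_camera(c); cv2.imwrite(f'pics/{c}1.png',im)
    a=im[120:270,200:400] if c=='top' else im[90:240,200:400]
    cv2.imwrite(f'pics/{c}1z.png',cv2.resize(a,None,fx=4,fy=4,interpolation=cv2.INTER_CUBIC))
"
```

```text
t 3.70 tcp [ 0.6047 -0.1169  0.1299] rack [ -0.3 -91.6] yawY 81.16 tilt 0.09 gap 0.0425 F [-0.9 -0.1  0.4]
shift [ 0.0849 -0.0005  0.0002] turn [ 0.0028  0.0014 -0.0006] deg 0.2
```

View pics/side1z.png

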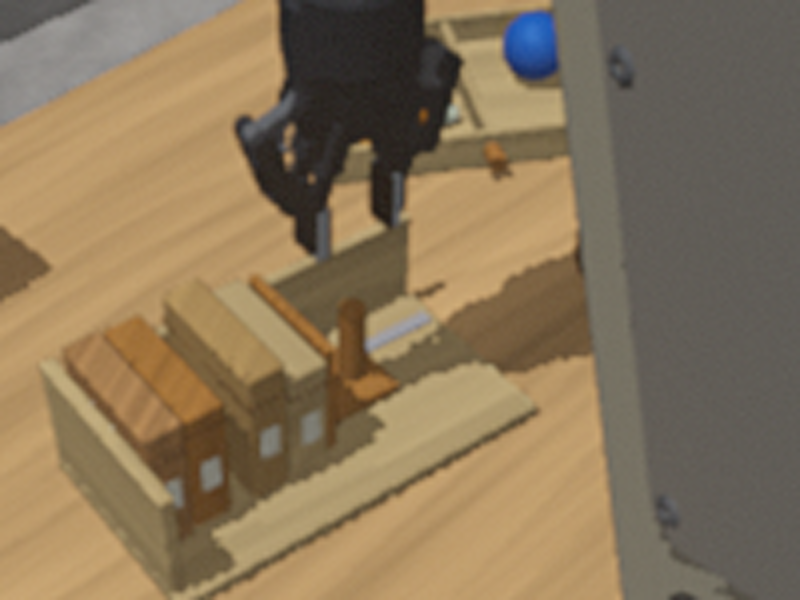

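View pics/top1z.png

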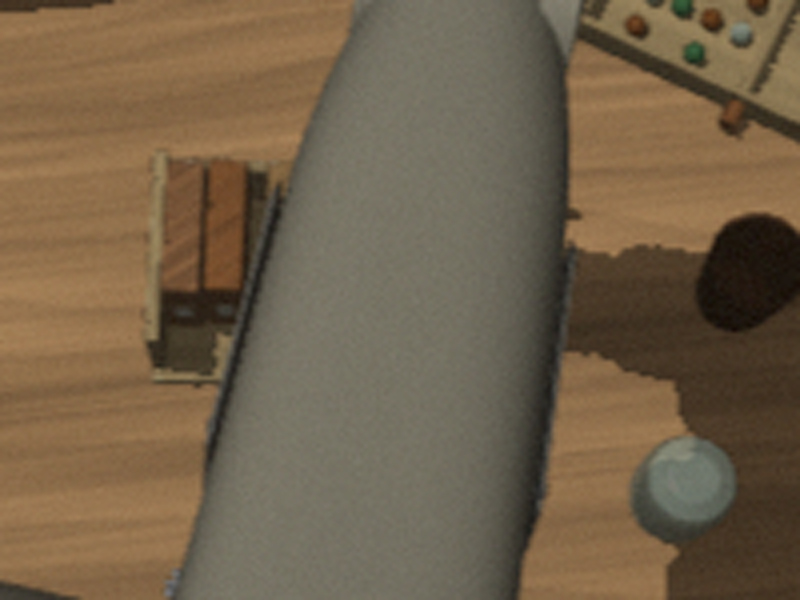

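Side view: fingertips at about (322,258) and (397,218), post top at (350,300), boxes undisturbed. The top view is hidden by the arm. I'll check the alignment in the side view.

```bash
python3 -c "
from h import *
s,R=cur(); p=s['tcp_pos']
print('tcp proj zoom',(proj('side',p)-[200,90]+.5)*4, 'below at .075',(proj('side',[p[0],p[1],.075])-[200,90]+.5)*4)
print(np.round(torack(ray('side',np.array([351,303])/4-.5+[200,90],.075)),1))
print('mid fingers',np.round(torack(ray('side',np.array([359.5,238])/4-.5+[200,90],.1299)),1))
"
```

```text
t 3.80 tcp [ 0.6048 -0.1171  0.1298] rack [ -0.2 -91.8] yawY 81.15 tilt 0.10 gap 0.0425 F [-0.1  0.3  0.3]
tcp proj zoom [[351.18259594 238.08826205]] below at .075 [[350.76417149 308.50833207]]
[  3.7 -94.8]
mid fingers [ -3.1 -95.6]
```

Request:
drive_tool(moves=[[[0.02,0,0.002,0,0,0,128],[0.04,0,0.002,0,0,0,128],[0.06,0,0.002,0,0,0,128],[0.075,0,0.002,0,0,0,128],[0.084,0,0.002,0,0,0,128]]])

```text
clock: 4.42
tcp_pos: [0.6084, -0.1174, 0.0529]
orientation: [0.708, 0.054, 0.702, -0.054]
wrist_force: [-27.3, 0.4, 79.6]
finger_gap: 0.0424
```

Request:
drive_tool(moves=[[[0.001,0,0,0,0,0,180],[0.001,0,0,0,0,0,225],[0.001,0,0,0,0,0,225],[0.001,0,0,0,0,0,225],[0.001,0,0,0,0,0,225]]], squeeze=30)

```text
clock: 5.05
tcp_pos: [0.6099, -0.1203, 0.0551]
orientation: [0.709, 0.053, 0.701, -0.056]
wrist_force: [-4.6, -5.5, 15.8]
finger_gap: 0.0168
```

```bash
python3 -c "
from h import *
go(rw(2,-112.5,10)*[1,1,0]+[0,0,.045],81)
im=cams.read_camera('side'); cv2.imwrite('pics/s2.png',cv2.resize(im[90:240,200:400],None,fx=4,fy=4,interpolation=cv2.INTER_CUBIC))
"
```

```text
t 5.05 tcp [ 0.6099 -0.1203  0.0551] rack [  5.3 -94.1] yawY 81.16 tilt 0.73 gap 0.0168 F [-4.6 -5.5 15.8]
shift [ 0.0102 -0.0184 -0.0035] turn [0.0028 0.012  0.0042] deg 0.7
```

View pics/s2.png

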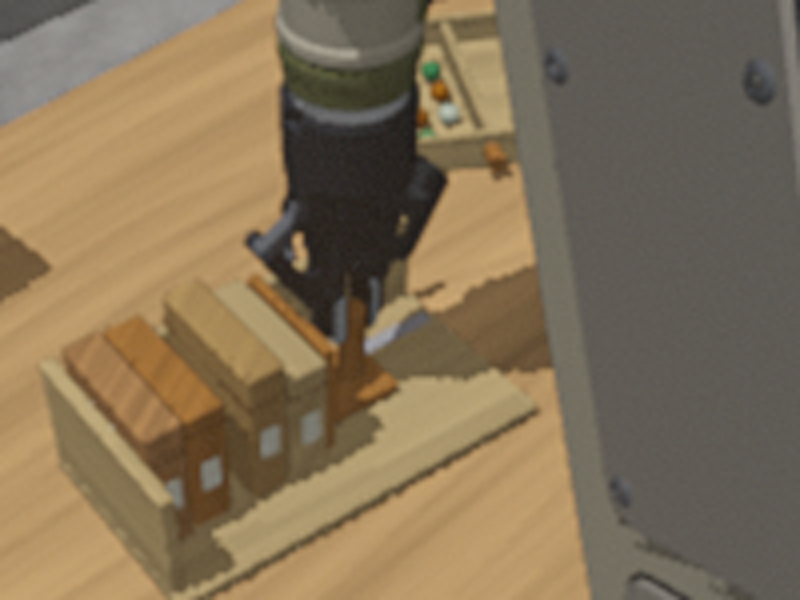

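```bash
python3 -c "
from h import *
im=cams.read_camera('side'); a=im[130:200,245:325]; cv2.imwrite('pics/s3.png',cv2.resize(cv2.convertScaleAbs(a,alpha=1.5,beta=20),None,fx=8,fy=8,interpolation=cv2.INTER_CUBIC))
s,R=cur(); print((proj('side',s['tcp_pos'])-[245,130]+.5)*8,s['ft_torque'])
print((proj('side',[rw(0,-92,75),rw(0,-92,20)])-[245,130]+.5)*8)
"
```

```text
t 5.15 tcp [ 0.6099 -0.1203  0.0551] rack [  5.3 -94.1] yawY 81.16 tilt 0.73 gap 0.0168 F [-4.3 -6.5 15.1]
[[336.9165285  332.08989803]] [-1.30200609  0.95185864  0.01937693]
[[341.77018084 296.37299145]
 [340.99182929 425.65216916]]
```

View pics/s3.png

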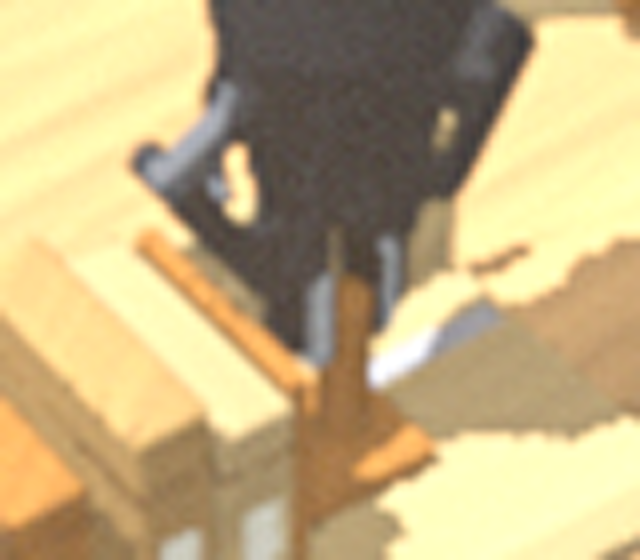

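The fingers hit something on the way down (80 N on the wrist at TCP z 53 mm). Most likely the widening back of the finger touched the plate top at that opening; I'll use a smaller opening next time. The post is now between the pads, so I slide the bookend back about 20 mm.

Request:
drive_tool(moves=[[[0,-0.004,0,0,0.01,0,235],[0,-0.008,0,0,0.01,0,235],[0,-0.013,0,0,0.01,0,235],[0,-0.018,0,0,0.01,0,235],[0,-0.02,0,0,0.01,0,235]]], squeeze=40)

```text
clock: 5.78
tcp_pos: [0.6067, -0.1403, 0.0552]
orientation: [0.706, 0.053, 0.704, -0.056]
wrist_force: [-1.1, 5.0, 5.0]
finger_gap: 0.0164
```

```bash
python3 -c "
from h import *
im=cams.read_camera('side'); a=im[130:200,245:325]; cv2.imwrite('pics/s4.png',cv2.resize(cv2.convertScaleAbs(a,alpha=1.5,beta=20),None,fx=8,fy=8,interpolation=cv2.INTER_CUBIC))
s,R=cur()"
```

```text
t 5.83 tcp [ 0.6066 -0.1405  0.0552] rack [   5.3 -114.6] yawY 81.14 tilt 0.27 gap 0.0164 F [-0.7  2.7  5.5]
```

View pics/s4.png

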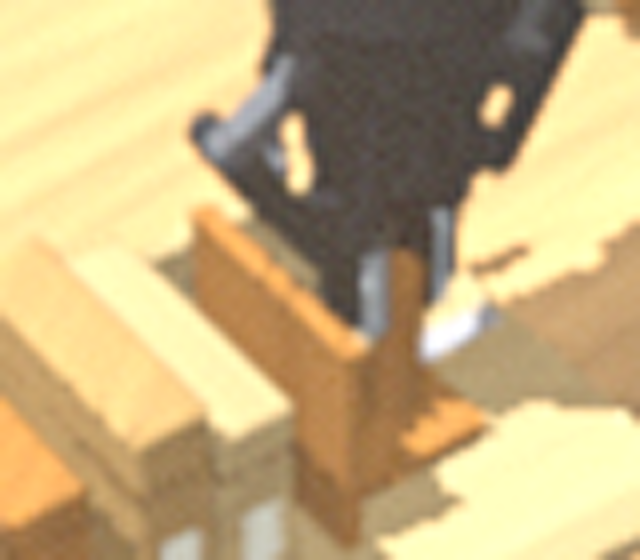

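Side view: the plate moved about 20 mm away from the row (plate front edge now around (350,370–540)), and all boxes still stand. Release a little, rise and go to the case.

Request:
drive_tool(moves=[[[0,0,0,0,0,0,170],[0,0,0,0,0,0,168],[0,0,0,0,0,0,168],[-0.05,0,0,0,0,0,168],[-0.1,0,0,0,0,0,168]]])

```text
clock: 6.45
tcp_pos: [0.6059, -0.1401, 0.1555]
orientation: [0.705, 0.053, 0.705, -0.056]
wrist_force: [1.4, -0.2, -0.5]
finger_gap: 0.0288
```

```bash
python3 -c "
from h import *
K=np.load('fit0.npz')['case']; p=loc(K,[(-29,0,0)])[0]; print(p)
go(p+[0,0,.17],90+np.degrees(K[2]))"
```

```text
[0.42196007 0.27786991 0.        ]
t 6.45 tcp [ 0.6059 -0.1401  0.1555] rack [   4.5 -114.3] yawY 81.13 tilt 0.25 gap 0.0288 F [ 1.4 -0.2 -0.5]
shift [-0.0161  0.3845 -0.2462] turn [-0.4439 -0.0012  0.0042] deg 25.4
```

Request:
drive_tool(moves=[[[-0.03,0.385,-0.246,-0.444,0,0.004,110],[-0.03,0.385,-0.246,-0.444,0,0.004,110],[-0.03,0.385,-0.246,-0.444,0,0.004,110],[-0.03,0.385,-0.246,-0.444,0,0.004,110],[-0.03,0.385,-0.246,-0.444,0,0.004,110]]])

```text
clock: 7.08
tcp_pos: [0.48, 0.1468, 0.175]
orientation: [0.7, -0.102, 0.7, 0.102]
wrist_force: [0.6, -0.1, -1.0]
finger_gap: 0.0487
```

```bash
python3 -c "
from h import *
K=np.load('fit0.npz')['case']; p=loc(K,[(-29,0,0)])[0]
go(p+[0,0,.13],90+np.degrees(K[2]))
im=cams.read_camera('top'); cv2.imwrite('pics/t5.png',cv2.resize(im[145:235,225:350],None,fx=6,fy=6,interpolation=cv2.INTER_CUBIC))
"
```

```text
t 7.08 tcp [0.48   0.1468 0.175 ] rack [-164.8  149.3] yawY 106.54 tilt 0.03 gap 0.0487 F [ 0.6 -0.1 -1. ]
shift [ 0.045   0.1422 -0.0184] turn [-0.0005 -0.0003  0.0004] deg 0.0
```

View pics/t5.png

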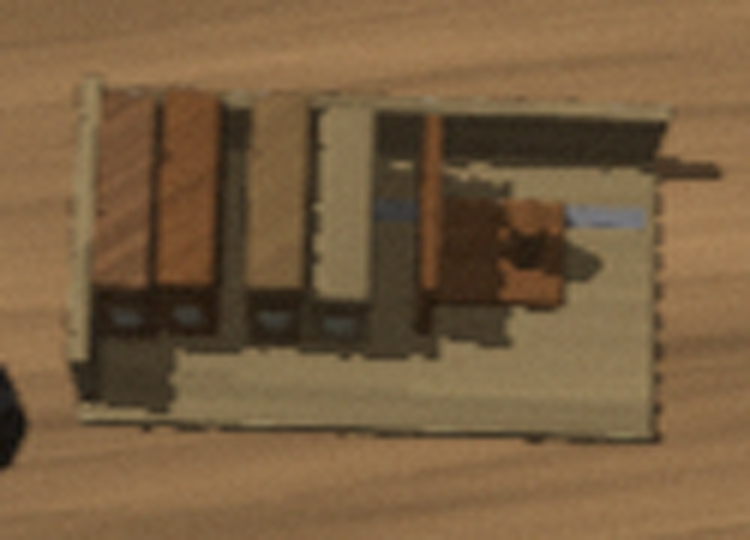

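The top view shows the bookend plate at x≈430 with about 19 mm of room right of box 4 (edge at 374), and the boxes unchanged. Down to the case.

Request:
drive_tool(moves=[[[0.0,0.06,-0.008,0,0,0,110],[0.02,0.12,-0.016,0,0,0,110],[0.045,0.142,-0.018,0,0,0,110],[0.045,0.142,-0.018,0,0,0,110],[0.045,0.142,-0.018,0,0,0,110]]])

```text
clock: 7.75
tcp_pos: [0.4182, 0.283, 0.1316]
orientation: [0.699, -0.103, 0.7, 0.105]
wrist_force: [-0.5, 0.4, 0.2]
finger_gap: 0.0485
```

```bash
python3 -c "
from h import *
K=np.load('fit0.npz')['case']; p=loc(K,[(-29,0,0)])[0]
go(p+[0,0,.038],90+np.degrees(K[2]))
im=cams.read_camera('side'); cv2.imwrite('pics/s6.png',cv2.resize(im[220:380,110:310],None,fx=4,fy=4,interpolation=cv2.INTER_CUBIC))
s,R=tool(); print((proj('side',[s['tcp_pos'],p,p+[0,0,.088]])-[110,220]+.5)*4)
"
```

```text
t 7.75 tcp [0.4182 0.283  0.1316] rack [-247.3  274.1] yawY 106.90 tilt 0.22 gap 0.0485 F [-0.5  0.4  0.2]
shift [ 0.0936 -0.0064  0.0023] turn [ 0.0059 -0.0013 -0.0037] deg 0.4
[[332.51566178 392.35477364]
 [388.86166456 507.03149429]
 [356.64458164 425.69141639]]
```

View pics/s6.png

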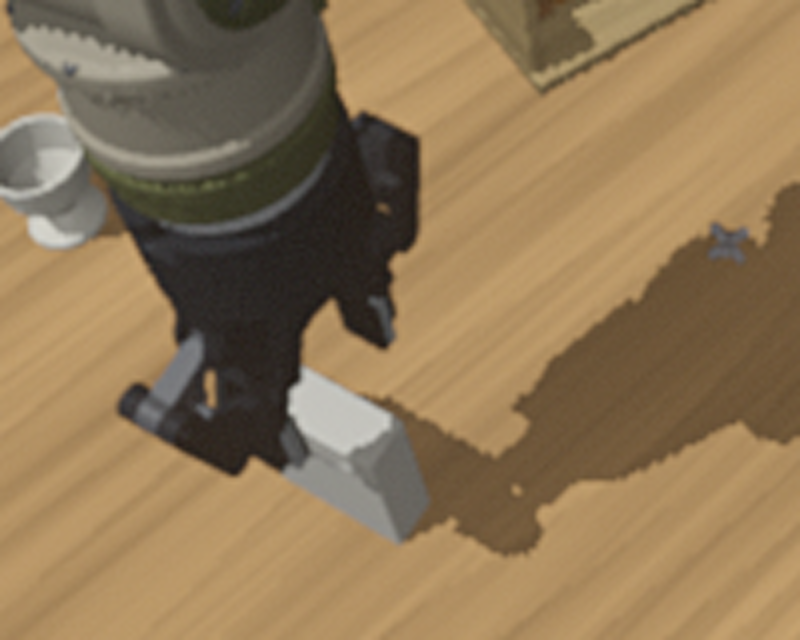

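The fingers straddle the case's rear: the tips are at about (295,450) and (385,345), and the case top runs from (300,370) to (400,450). Descend and grip.

Request:
drive_tool(moves=[[[0.01,-0.006,0.002,0.006,0,-0.003,110],[0.04,-0.006,0.002,0.006,0,-0.003,110],[0.065,-0.006,0.002,0.006,0,-0.003,110],[0.085,-0.006,0.002,0.006,0,-0.003,110],[0.094,-0.006,0.002,0.006,0,-0.003,110]]])

```text
clock: 8.43
tcp_pos: [0.4223, 0.2767, 0.0368]
orientation: [0.699, -0.101, 0.701, 0.101]
wrist_force: [0.3, -0.4, 0.6]
finger_gap: 0.049
```

Request:
drive_tool(moves=[[[0,0,0,0,0,0,215],[0,0,0,0,0,0,215],[0,0,0,0,0,0,215],[0,0,0,0,0,0,215],[-0.002,0,0,0,0,0,215]]], squeeze=45)

```text
clock: 9.05
tcp_pos: [0.4222, 0.2768, 0.039]
orientation: [0.699, -0.101, 0.701, 0.101]
wrist_force: [-0.3, 0.6, -0.9]
finger_gap: 0.0233
```

```bash
python3 -c "
from h import *
s,R=cur()
for n in ('top','side'):
    im=cams.read_camera(n); cv2.imwrite(f'pics/{n}7.png',im)
    a=im[210:290,110:210] if n=='top' else im[220:380,110:310]
    cv2.imwrite(f'pics/{n}7z.png',cv2.resize(a,(800,640),interpolation=cv2.INTER_CUBIC))
"
```

```text
t 9.05 tcp [0.4222 0.2768 0.039 ] rack [-242.3  268.6] yawY 106.40 tilt 0.10 gap 0.0233 F [-0.3  0.6 -0.9]
```

View pics/side7z.png

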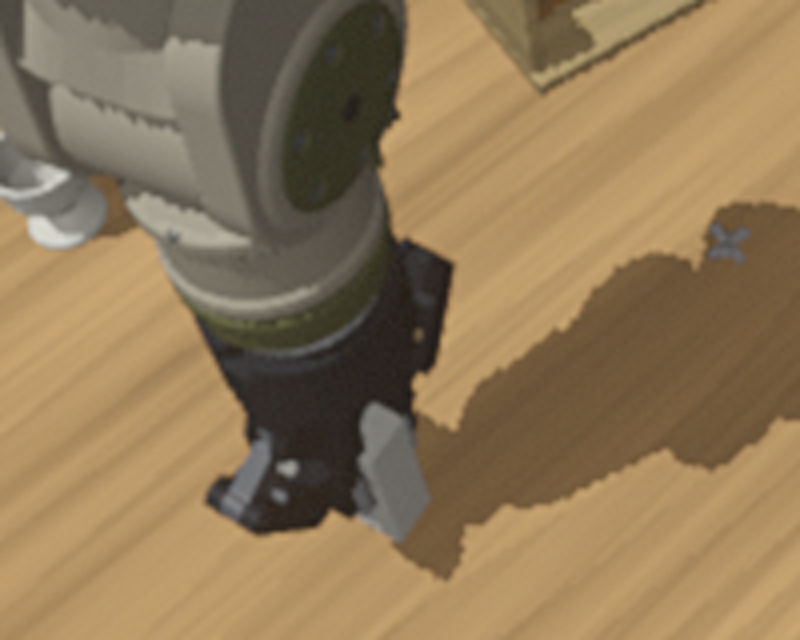

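```bash
python3 -c "
from h import *
w=rw(-165,20,10); print(w)
go(w*[1,1,0]+[0,0,.085],81)
print([np.round(torack(ray('top',q,.01)),0) for q in ((245,266),(290,272))])"
```

```text
[0.45959608 0.0191191  0.01      ]
t 9.15 tcp [0.4225 0.2769 0.0392] rack [-242.1  268.7] yawY 106.40 tilt 0.08 gap 0.0238 F [-0.4  0.2 -1.9]
shift [-0.0459 -0.2577 -0.0372] turn [ 4.433e-01 -1.300e-03 -3.000e-04] deg 25.4
[array([-226.,   60.]), array([-237.,  -61.])]
```

Request:
drive_tool(moves=[[[-0.05,0,0,0,0,0,215],[-0.06,-0.055,-0.008,0.1,0,0,215],[-0.06,-0.11,-0.016,0.2,0,0,215],[-0.06,-0.165,-0.024,0.32,0,0,215],[-0.06,-0.22,-0.032,0.44,0,0,215]]])

```text
clock: 9.78
tcp_pos: [0.4542, 0.0552, 0.0994]
orientation: [0.705, 0.056, 0.705, -0.055]
wrist_force: [1.2, -0.3, -0.8]
finger_gap: 0.0236
```

```bash
python3 -c "
from h import *
w=rw(-145,20,10)
go(w*[1,1,0]+[0,0,.065],81)"
```

```text
t 9.78 tcp [0.4542 0.0552 0.0994] rack [-176.    54.8] yawY 81.00 tilt 0.02 gap 0.0236 F [ 1.2 -0.3 -0.8]
shift [ 0.0344 -0.0348  0.031 ] turn [-0.0001 -0.0003 -0.0001] deg 0.0
```

Request:
drive_tool(moves=[[[0,-0.035,0.0,0,0,0,215],[0.02,-0.035,0.02,0,0,0,215],[0.034,-0.035,0.031,0,0,0,215],[0.034,-0.035,0.031,0,0,0,215],[0.034,-0.035,0.031,0,0,0,215]]])

```text
clock: 10.4
tcp_pos: [0.4787, 0.0165, 0.0654]
orientation: [0.704, 0.055, 0.705, -0.055]
wrist_force: [0.1, 0.6, -1.6]
finger_gap: 0.0233
```

```bash
python3 -c "
from h import *
s,R=cur()
for n in ('top','side'):
    im=cams.read_camera(n); cv2.imwrite(f'pics/{n}8.png',im)
    a=im[145:235,225:350] if n=='top' else im[130:250,195:345]
    k=6 if n=='top' else 5
    cv2.imwrite(f'pics/{n}8z.png',cv2.resize(cv2.convertScaleAbs(a,alpha=1.4,beta=10),None,fx=k,fy=k,interpolation=cv2.INTER_CUBIC))
"
```

```text
t 10.40 tcp [0.4787 0.0165 0.0654] rack [-145.7   20.4] yawY 81.06 tilt 0.09 gap 0.0233 F [ 0.1  0.6 -1.6]
```

View pics/side8z.png

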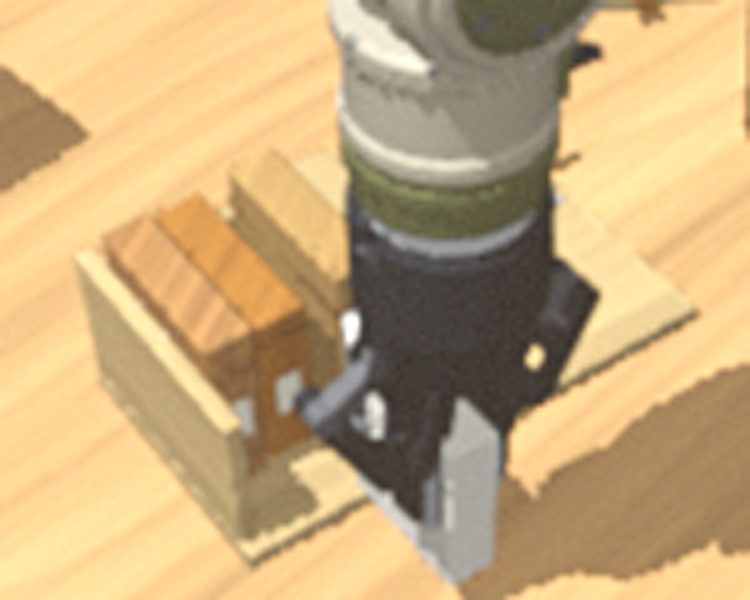

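View pics/top8z.png

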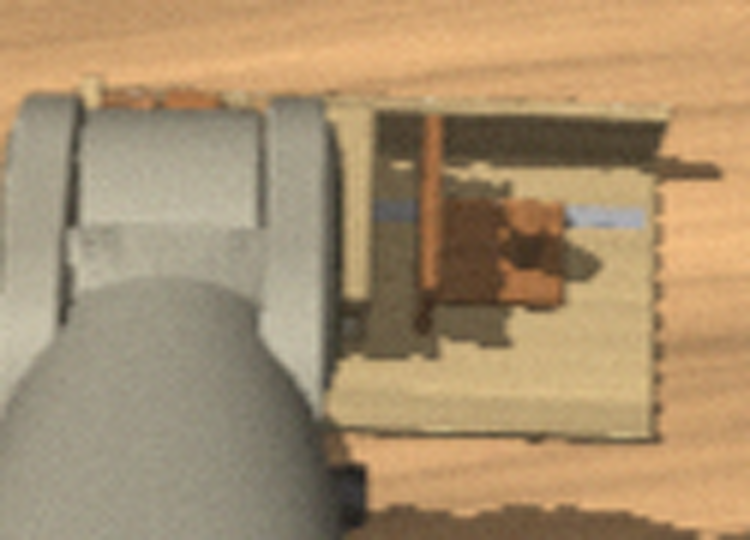

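Run:
```python
from ov import *
s,R=cur(); f=R[:,2]; o=s["tcp_pos"]+.029*f
case=(o[0],o[1],np.arctan2(f[1],f[0]),(s["tcp_pos"][2]-.037)*1000)
overlay("pics/top8.png","pics/side8.png","ov8",RK,21,case)
```

```text
t 10.50 tcp [0.4791 0.0164 0.0658] rack [-145.3   20.4] yawY 81.06 tilt 0.02 gap 0.0235 F [-1.3  0.  -1.5]
```

View pics/ov8_side.png

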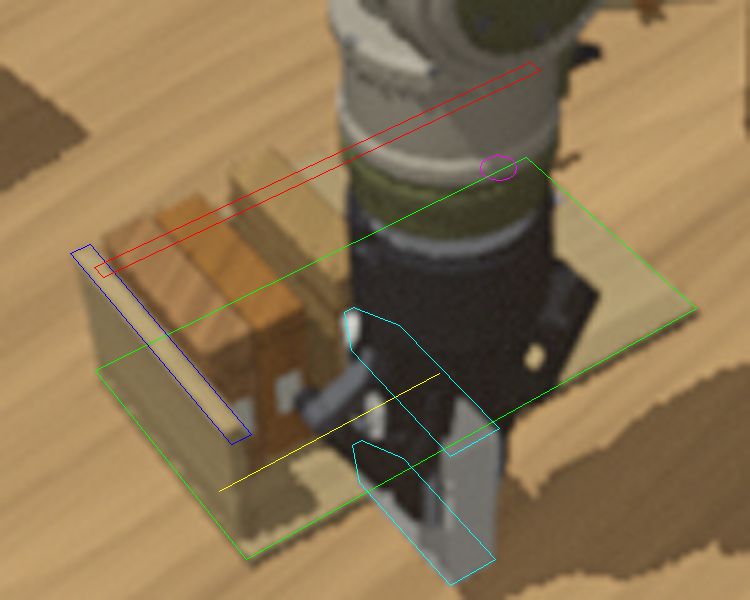

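The overlay agrees with the held case to about 1 px in the side view: flat end bottom corner is at (455,585), predicted (450,585). In that frame the gap is y≈13.5–27.8 mm, so I enter at about 20.5, then drift to about 15.5.

Request:
drive_tool(moves=[[[0.008,0,0,0,0,0,215],[0.016,0,0,0,0,0,215],[0.016,0,0.01,0,0,0,215],[0.016,0,0.018,0,0,0,215],[0.016,0,0.022,0,0,0,215]]])

```text
clock: 11.12
tcp_pos: [0.5021, 0.0127, 0.05]
orientation: [0.705, 0.055, 0.705, -0.055]
wrist_force: [-0.4, 0.9, -1.0]
finger_gap: 0.0235
```

Run:
```python
from ov import *
s,R=cur()
im=cams.read_camera('side'); cv2.imwrite('pics/side9.png',im)
f=R[:,2]; o=s["tcp_pos"]+.029*f
case=(o[0],o[1],np.arctan2(f[1],f[0]),(s["tcp_pos"][2]-.037)*1000)
print(torack(s["tcp_pos"]+.074*f))
overlay("pics/top8.png","pics/side9.png","ov9",RK,21,case)
```

```text
t 11.12 tcp [0.5021 0.0127 0.05  ] rack [-122.    20.3] yawY 81.05 tilt 0.05 gap 0.0235 F [-0.4  0.9 -1. ]
[-48.03296377  20.44637161]
```

View pics/ov9_side.png

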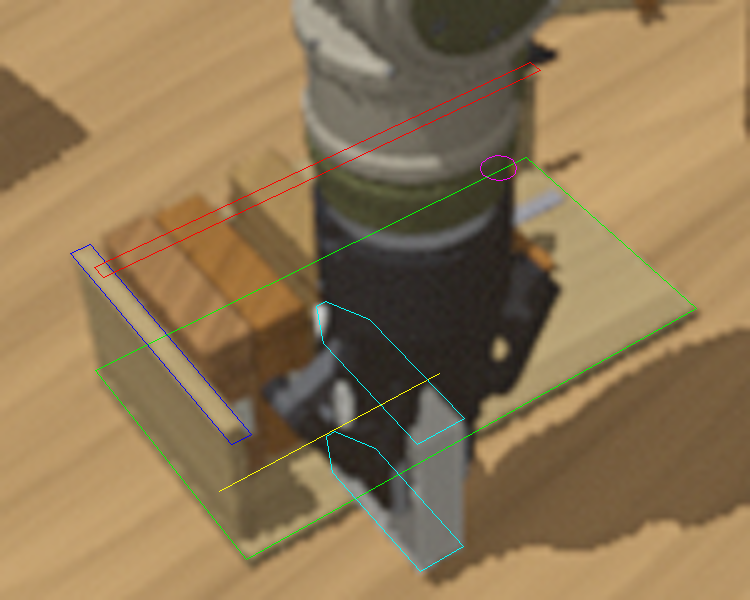

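Request:
drive_tool(moves=[[[0,0,0.004,0,0,0,215],[0,-0.0005,0.008,0,0,0,215],[0,-0.0015,0.012,0,0,0,215],[0,-0.0025,0.015,0,0,0,215],[0,-0.0035,0.018,0,0,0,215]]])

```text
clock: 11.8
tcp_pos: [0.5195, 0.0064, 0.05]
orientation: [0.705, 0.055, 0.705, -0.055]
wrist_force: [-1.1, 0.7, -1.4]
finger_gap: 0.0235
```

Run:
```python
from ov import *
s,R=cur()
im=cams.read_camera('side'); cv2.imwrite('pics/side10.png',im)
f=R[:,2]; o=s["tcp_pos"]+.029*f
case=(o[0],o[1],np.arctan2(f[1],f[0]),(s["tcp_pos"][2]-.037)*1000)
print(torack(s["tcp_pos"]+.074*f))
cv2.imwrite("pics/s10.png",cv2.resize(im[130:250,195:345],None,fx=5,fy=5,interpolation=cv2.INTER_CUBIC))
im=cams.read_camera('top');cv2.imwrite("pics/t10.png",cv2.resize(im[145:235,225:350],None,fx=6,fy=6,interpolation=cv2.INTER_CUBIC))
```

```text
t 11.80 tcp [0.5195 0.0064 0.05  ] rack [-103.8   16.8] yawY 81.05 tilt 0.04 gap 0.0235 F [-1.1  0.7 -1.4]
[-29.84267035  16.93303468]
```

View pics/s10.png

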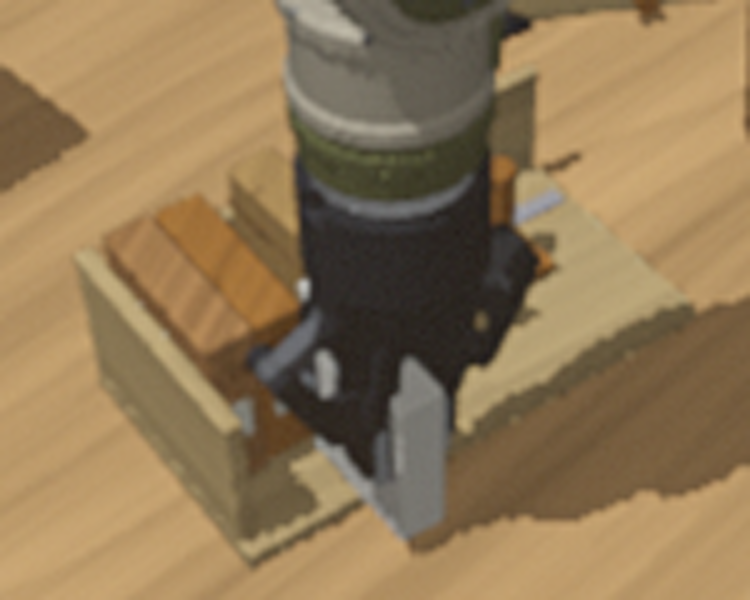

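View pics/t10.png

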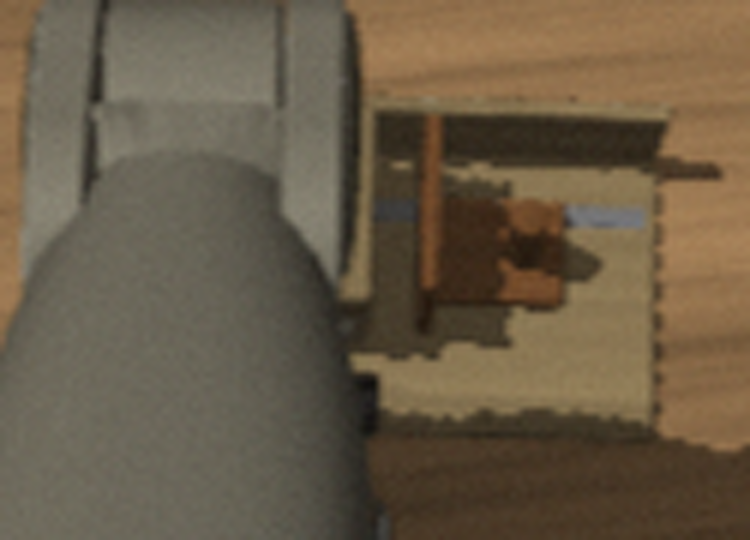

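The nose is in the gap, forces stay near 1 N and the left pair hasn't moved. Continue.

Request:
drive_tool(moves=[[[0,-0.001,0.005,0,0,0,215],[0,-0.0015,0.01,0,0,0,215],[0,-0.002,0.015,0,0,0,215],[0,-0.002,0.019,0,0,0,215],[0,-0.002,0.022,0,0,0,215]]])

```text
clock: 12.52
tcp_pos: [0.5411, 0.0001, 0.0499]
orientation: [0.705, 0.055, 0.705, -0.056]
wrist_force: [-2.7, -4.1, -0.8]
finger_gap: 0.0237
```

Run:
```python
from ov import *
s,R=cur()
im=cams.read_camera('side')
cv2.imwrite("pics/s11.png",cv2.resize(im[130:250,195:345],None,fx=5,fy=5,interpolation=cv2.INTER_CUBIC))
```

```text
t 12.53 tcp [5.411e-01 1.000e-04 4.990e-02] rack [-81.6  14. ] yawY 80.99 tilt 0.08 gap 0.0237 F [-2.7 -4.1 -0.8]
```

View pics/s11.png

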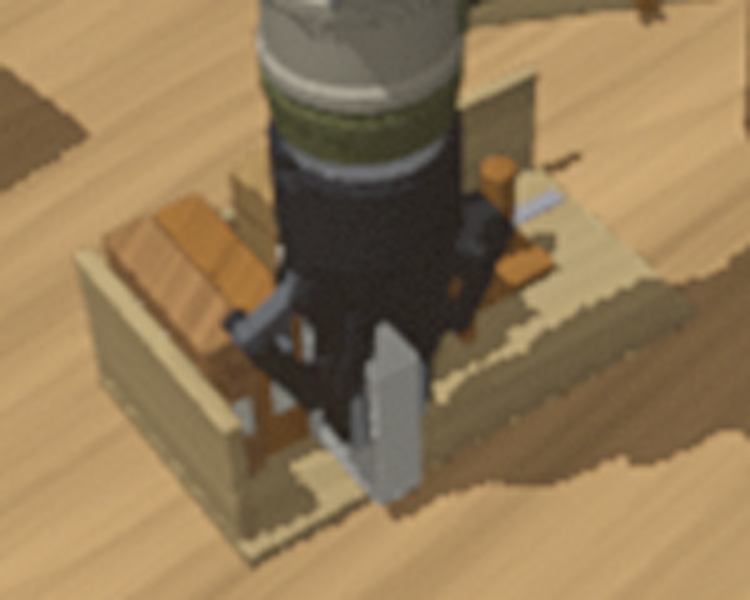

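Request:
drive_tool(moves=[[[0,-0.001,0.003,0,0,0,215],[0,-0.0015,0.006,0,0,0,215],[0,-0.0015,0.009,0,0,0,215],[0,-0.0015,0.012,0,0,0,215],[0,-0.0015,0.014,0,0,0,215]]])

```text
clock: 13.2
tcp_pos: [0.5554, -0.0035, 0.05]
orientation: [0.705, 0.055, 0.705, -0.056]
wrist_force: [0.4, 1.0, -0.6]
finger_gap: 0.0233
```

Run:
```python
from ov import *
s,R=cur()
im=cams.read_camera('side')
cv2.imwrite("pics/s12.png",cv2.resize(im[130:250,195:345],None,fx=5,fy=5,interpolation=cv2.INTER_CUBIC))
im=cams.read_camera('top');cv2.imwrite("pics/t12.png",cv2.resize(im[145:235,225:350],None,fx=6,fy=6,interpolation=cv2.INTER_CUBIC))
```

```text
t 13.20 tcp [ 0.5554 -0.0035  0.05  ] rack [-66.9  12.7] yawY 81.00 tilt 0.09 gap 0.0233 F [ 0.4  1.  -0.6]
```

View pics/s12.png

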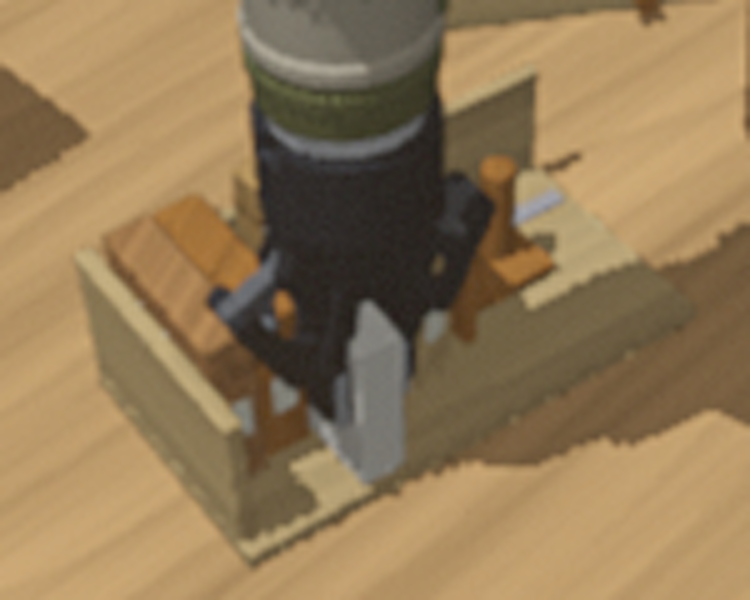

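View pics/t12.png

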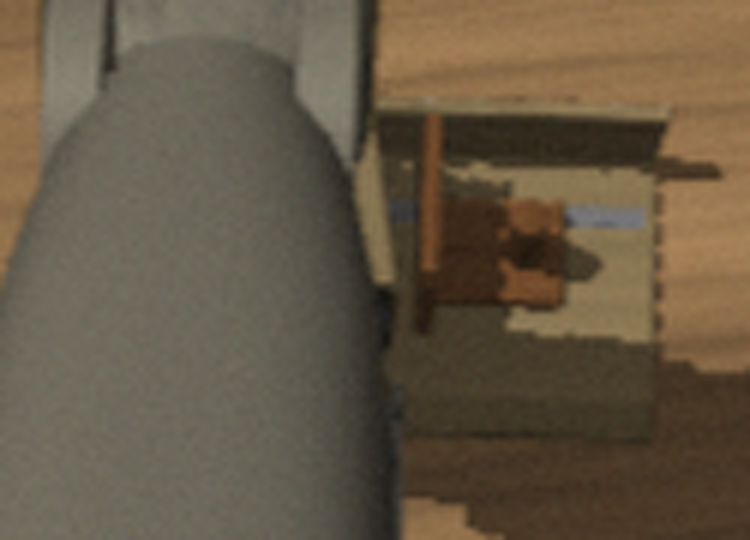

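The right pair has swung slightly outward at the front, as expected (box 4's edge goes from (360,130) to (390,290)); it is leaning nowhere. Advance a bit more, set down and release.

Request:
drive_tool(moves=[[[0,0,0.003,0,0,0,215],[0.001,0,0.004,0,0,0,215],[0.002,0,0.004,0,0,0,215],[0.003,0,0.004,0,0,0,215],[0.003,0,0.004,0,0,0,215]]])

```text
clock: 13.92
tcp_pos: [0.5595, -0.0044, 0.047]
orientation: [0.705, 0.055, 0.704, -0.056]
wrist_force: [0.4, 0.2, -1.5]
finger_gap: 0.0236
```

Request:
drive_tool(moves=[[[0.0005,0,0,0,0,0,165],[0.0005,0,0,0,0,0,150],[0,0,0,0,0,0,150],[0,0,-0.015,0,0,0,150],[0,0,-0.04,0,0,0,150]]])

```text
clock: 14.55
tcp_pos: [0.5205, 0.0016, 0.0471]
orientation: [0.706, 0.055, 0.704, -0.056]
wrist_force: [-0.2, 0.2, 0.0]
finger_gap: 0.0352
```

Run:
```python
from ov import *
s,R=cur()
im=cams.read_camera('side')
cv2.imwrite("pics/s13.png",cv2.resize(im[130:250,195:345],None,fx=5,fy=5,interpolation=cv2.INTER_CUBIC))
```

```text
t 14.55 tcp [0.5205 0.0016 0.0471] rack [-102.1   12.3] yawY 80.97 tilt 0.19 gap 0.0352 F [-0.2  0.2  0. ]
```

View pics/s13.png

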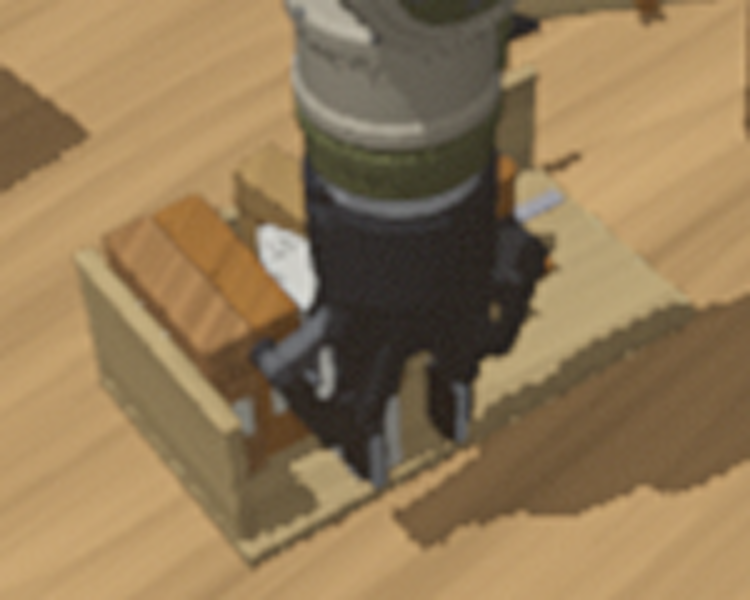

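The case stands between the brown and cardboard boxes with the fingers clear of it. Back off, close the fingers and tilt so the tips lead.

Request:
drive_tool(moves=[[[0,0,-0.01,0,0,0,255],[0,0.0,-0.012,0,-0.06,0,255],[0.001,0.0,-0.012,0,-0.12,0,255],[0.001,0.0,-0.012,0,-0.17,0,255],[0.001,0.0,-0.012,0,-0.17,0,255]]])

```text
clock: 15.22
tcp_pos: [0.5029, 0.0047, 0.0455]
orientation: [0.761, 0.05, 0.644, -0.06]
wrist_force: [-0.2, 0.2, -0.4]
finger_gap: -0.0001
```

Run:
```python
from ov import *
s,R=cur(); print(R.T@np.r_[np.cos(RK[2]),np.sin(RK[2]),0], s["joint_pos"].round(2))
im=cams.read_camera('side')
cv2.imwrite("pics/s14.png",cv2.resize(im[130:250,195:345],None,fx=5,fy=5,interpolation=cv2.INTER_CUBIC))
```

```text
t 15.22 tcp [0.5029 0.0047 0.0455] rack [-120.    12.6] yawY 81.01 tilt 9.55 gap -0.0001 F [-0.2  0.2 -0.4]
[ 1.65826119e-01 -6.52061170e-04  9.86154792e-01] [-0.15  0.2  -0.62  0.58 -0.    0.01]
```

View pics/s14.png

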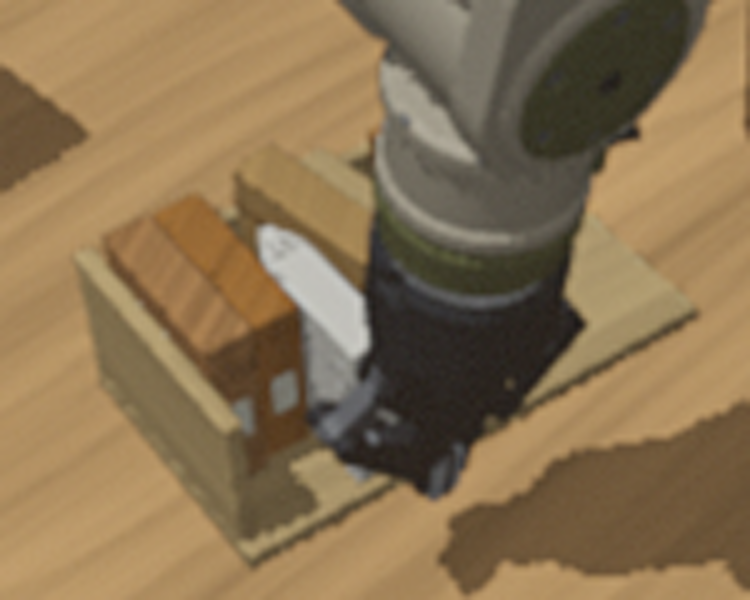

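Request:
drive_tool(moves=[[[0.003,0,0.017,0,0,0,255],[0.0047,0,0.0276,0,0,0,255],[0.006,0,0.0355,0,0,0,255],[0.0073,0,0.0434,0,0,0,255],[0.0083,0,0.0493,0,0,0,255]]])

```text
clock: 15.9
tcp_pos: [0.5528, -0.0032, 0.0453]
orientation: [0.761, 0.05, 0.644, -0.06]
wrist_force: [-2.2, -0.7, 0.8]
finger_gap: -0.0004
```

Run:
```python
from ov import *
s,R=cur()
im=cams.read_camera('side')
cv2.imwrite("pics/s15.png",cv2.resize(im[130:250,195:345],None,fx=5,fy=5,interpolation=cv2.INTER_CUBIC))
im=cams.read_camera('top');cv2.imwrite("pics/t15.png",cv2.resize(im[145:235,225:350],None,fx=6,fy=6,interpolation=cv2.INTER_CUBIC))
```

```text
t 15.90 tcp [ 0.5528 -0.0032  0.0453] rack [-69.4  12.6] yawY 81.01 tilt 9.48 gap -0.0004 F [-2.2 -0.7  0.8]
```

View pics/s15.png

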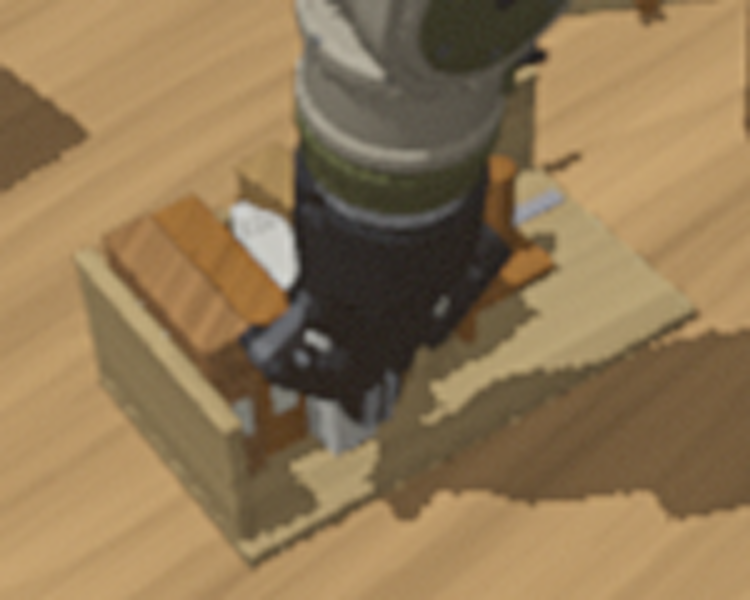

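View pics/t15.png

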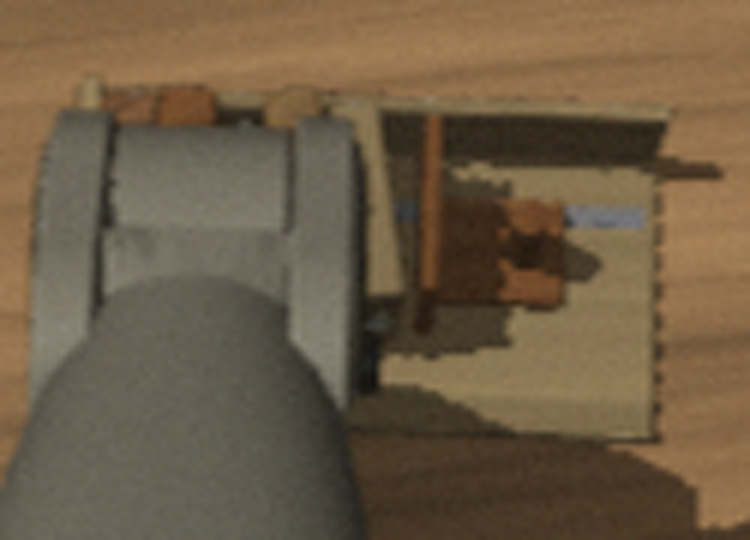

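Pushing with about 2 N: the case slides in and the others are upright. Continue slowly.

Request:
drive_tool(moves=[[[0.0005,0,0.003,0,0,0,255],[0.001,0,0.006,0,0,0,255],[0.0015,0,0.008,0,0,0,255],[0.0017,0,0.01,0,0,0,255],[0.0017,0,0.01,0,0,0,255]]])

```text
clock: 16.62
tcp_pos: [0.564, -0.0051, 0.0456]
orientation: [0.761, 0.05, 0.644, -0.06]
wrist_force: [-0.3, 0.4, 0.5]
finger_gap: 0.0002
```

Run:
```python
from ov import *
s,R=cur()
im=cams.read_camera('side')
cv2.imwrite("pics/s16.png",cv2.resize(im[150:230,205:305],None,fx=8,fy=8,interpolation=cv2.INTER_CUBIC))
```

```text
t 16.62 tcp [ 0.564  -0.0051  0.0456] rack [-58.1  12.5] yawY 81.00 tilt 9.60 gap 0.0002 F [-0.3  0.4  0.5]
```

View pics/s16.png

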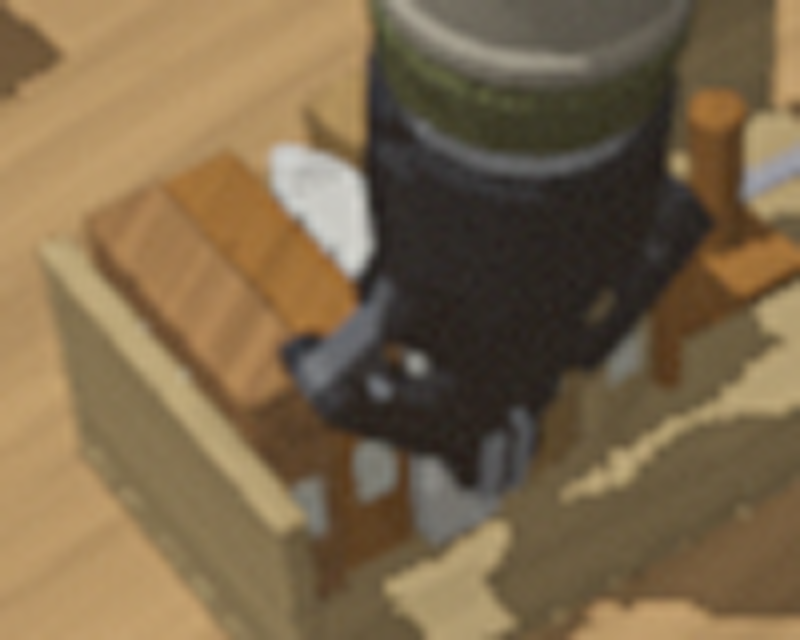

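Request:
drive_tool(moves=[[[0.0005,0,0.002,0,0,0,255],[0.001,0,0.004,0,0,0,255],[0.001,0,0.006,0,0,0,255],[0.0012,0,0.007,0,0,0,255],[0.0012,0,0.007,0,0,0,255]]])

```text
clock: 17.3
tcp_pos: [0.5695, -0.0059, 0.0451]
orientation: [0.76, 0.05, 0.645, -0.06]
wrist_force: [-6.2, 1.2, 3.1]
finger_gap: 0.0001
```

Run:
```python
from ov import *
s,R=cur()
im=cams.read_camera('side')
cv2.imwrite("pics/s17.png",cv2.resize(im[150:230,205:305],None,fx=8,fy=8,interpolation=cv2.INTER_CUBIC))
```

```text
t 17.30 tcp [ 0.5695 -0.0059  0.0451] rack [-52.6  12.6] yawY 81.01 tilt 9.43 gap 0.0001 F [-6.2  1.2  3.1]
```

View pics/s17.png

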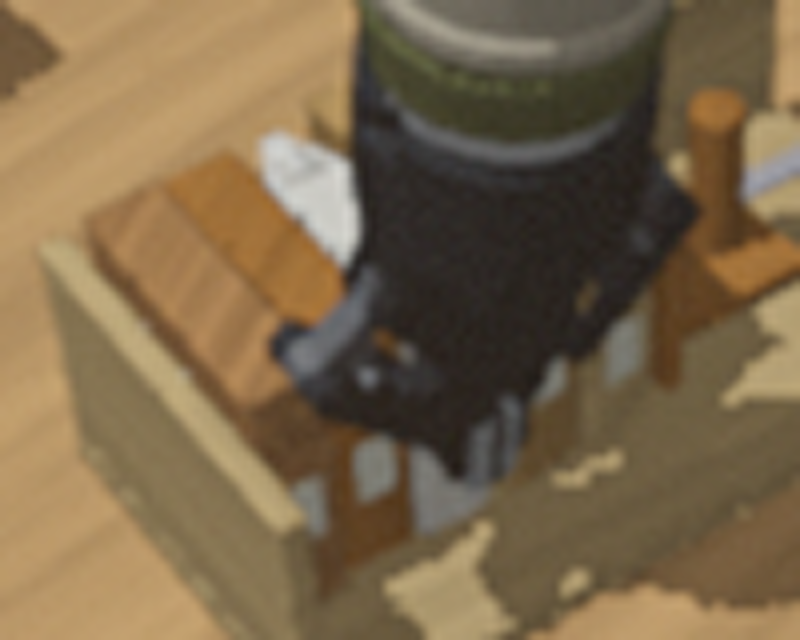

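Request:
drive_tool(moves=[[[0,0,0.001,0,0,0,255],[0,0,0.002,0,0,0,255],[0,0,0.002,0,0,0,255],[0,0,0.002,0,0,0,255],[0,0,0.002,0,0,0,255]]])

```text
clock: 17.98
tcp_pos: [0.5695, -0.0058, 0.0449]
orientation: [0.759, 0.05, 0.646, -0.06]
wrist_force: [-7.5, 0.2, 4.7]
finger_gap: 0.0001
```

Run:
```python
from ov import *
s,R=cur()
```

```text
t 17.98 tcp [ 0.5695 -0.0058  0.0449] rack [-52.5  12.6] yawY 81.01 tilt 9.24 gap 0.0001 F [-7.5  0.2  4.7]
```

It's blocked now (2 mm commanded, 0 moved), so probably at the back wall. Back off, raise and look.

Request:
drive_tool(moves=[[[-0.004,0,-0.03,0,0,0,255],[-0.006,0,-0.06,0,0.06,0,220],[-0.03,0,-0.08,0,0.12,0,190],[-0.08,0,-0.1,0,0.163,0,168],[-0.12,0,-0.12,0,0.163,0,168]]])

```text
clock: 18.6
tcp_pos: [0.4352, 0.0155, 0.146]
orientation: [0.705, 0.055, 0.705, -0.056]
wrist_force: [0.9, 0.5, -0.4]
finger_gap: 0.0292
```

Run:
```python
from ov import *
s,R=cur()
for n in ('top','side'):
    im=cams.read_camera(n); cv2.imwrite(f'pics/{n}18.png',im)
    a=im[145:235,225:350] if n=='top' else im[145:225,210:310]
    k=6 if n=='top' else 8
    cv2.imwrite(f'pics/{n}18z.png',cv2.resize(cv2.convertScaleAbs(a,alpha=1.4,beta=10),None,fx=k,fy=k,interpolation=cv2.INTER_CUBIC))
```

```text
t 18.60 tcp [0.4352 0.0155 0.146 ] rack [-188.6   12.5] yawY 80.99 tilt 0.12 gap 0.0292 F [ 0.9  0.5 -0.4]
```

View pics/side18z.png

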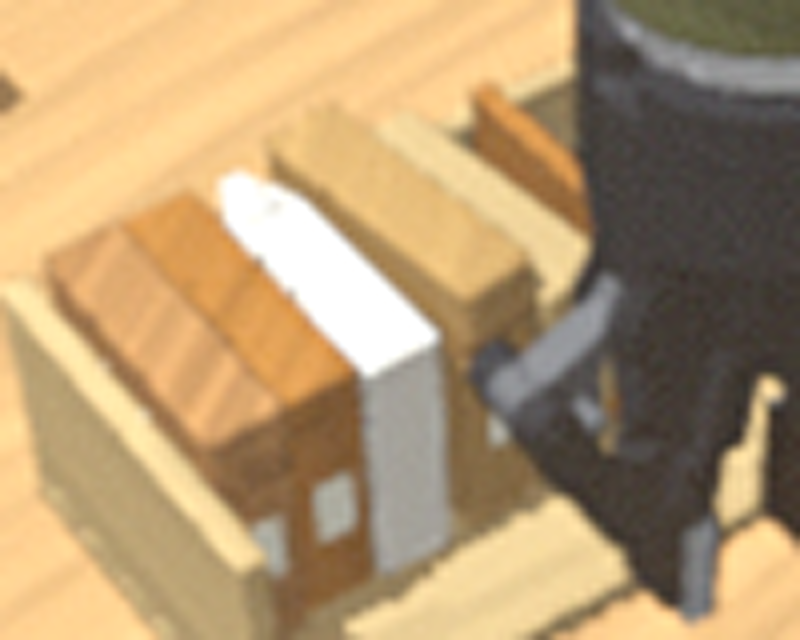

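View pics/top18z.png

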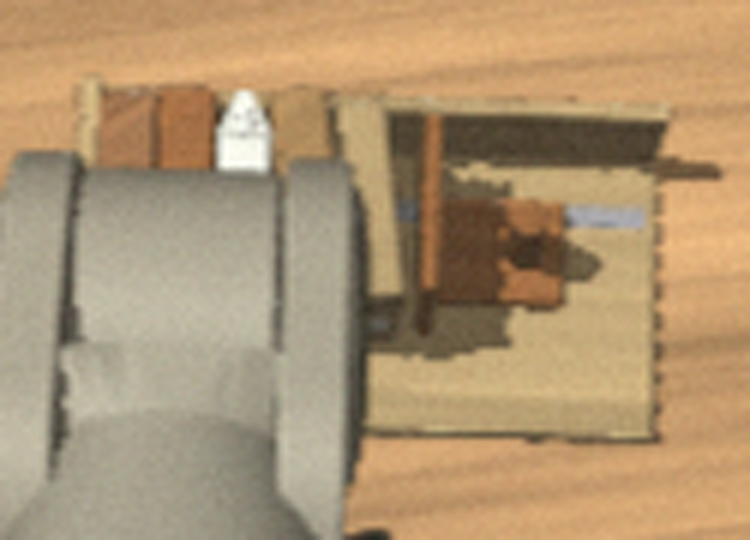

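The case is upright between the brown and cardboard boxes, flush with the front line: its flat end bottom runs (385,570)→(450,540), in line with the boxes. Box 4 is slightly askew. Now close up with the bookend.

Run:
```python
from h import *
go(rw(2,-114.6,10)*[1,1,0]+[0,0,.15],81)
```

```text
t 18.70 tcp [0.4351 0.0157 0.1479] rack [-188.6   12.8] yawY 81.03 tilt 0.32 gap 0.0290 F [ 0.4 -0.5  0.4]
shift [-0.0008 -0.1276  0.1905] turn [0.0005 0.0054 0.0018] deg 0.3
```

Request:
drive_tool(moves=[[[-0.005,-0.04,0.055,0,0.005,0,168],[-0.005,-0.08,0.105,0,0.005,0,168],[-0.005,-0.115,0.155,0,0.005,0,168],[-0.001,-0.1275,0.1905,0,0.005,0,168],[-0.001,-0.1275,0.1905,0,0.005,0,168]]])

```text
clock: 19.32
tcp_pos: [0.6063, -0.1425, 0.1477]
orientation: [0.705, 0.055, 0.705, -0.057]
wrist_force: [-0.3, -0.4, -0.1]
finger_gap: 0.029
```

Run:
```python
from h import *
go(rw(2,-114.6,10)*[1,1,0]+[0,0,.05],81)
im=cams.read_camera('side'); a=im[110:200,220:345]; cv2.imwrite('pics/s19.png',cv2.resize(cv2.convertScaleAbs(a,alpha=1.4,beta=15),None,fx=6,fy=6,interpolation=cv2.INTER_CUBIC))
```

```text
t 19.32 tcp [ 0.6063 -0.1425  0.1477] rack [   5.2 -116.6] yawY 80.90 tilt 0.14 gap 0.0290 F [-0.3 -0.4 -0.1]
shift [ 0.0977  0.0022 -0.0034] turn [-0.0018  0.0012  0.0021] deg 0.2
```

View pics/s19.png

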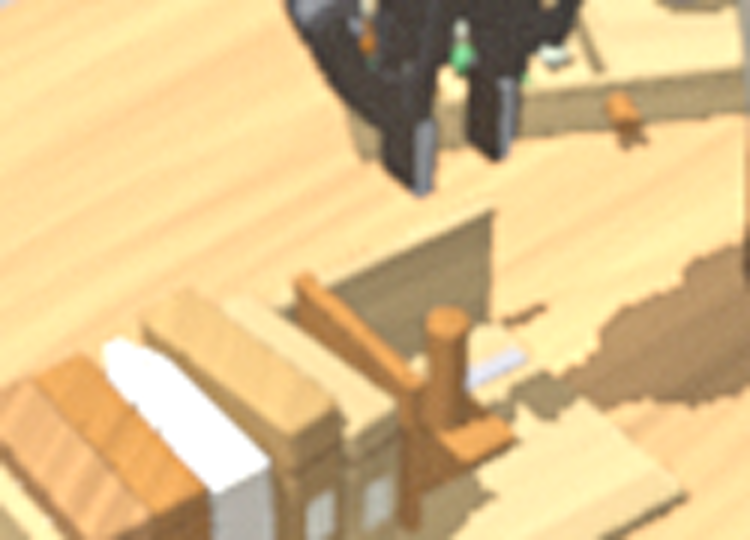

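Request:
drive_tool(moves=[[[0.01,0.002,-0.003,0,0,0,168],[0.03,0.002,-0.003,0,0,0,168],[0.05,0.002,-0.003,0,0,0,168],[0.065,0.002,-0.003,0,0,0,168],[0.075,0.002,-0.003,0,0,0,168]]])

```text
clock: 20.0
tcp_pos: [0.6009, -0.1379, 0.0723]
orientation: [0.704, 0.055, 0.705, -0.056]
wrist_force: [0.2, 0.2, 0.3]
finger_gap: 0.0293
```

Run:
```python
from h import *
go(rw(2,-114.6,10)*[1,1,0]+[0,0,.055],81)
im=cams.read_camera('side'); a=im[110:200,220:345]; cv2.imwrite('pics/s20.png',cv2.resize(cv2.convertScaleAbs(a,alpha=1.4,beta=15),None,fx=6,fy=6,interpolation=cv2.INTER_CUBIC))
```

```text
t 20.00 tcp [ 0.6009 -0.1379  0.0723] rack [  -0.8 -112.9] yawY 80.99 tilt 0.11 gap 0.0293 F [0.2 0.2 0.3]
shift [ 0.0173 -0.0017  0.0028] turn [-0.0001 -0.0014  0.0013] deg 0.1
```

View pics/s20.png

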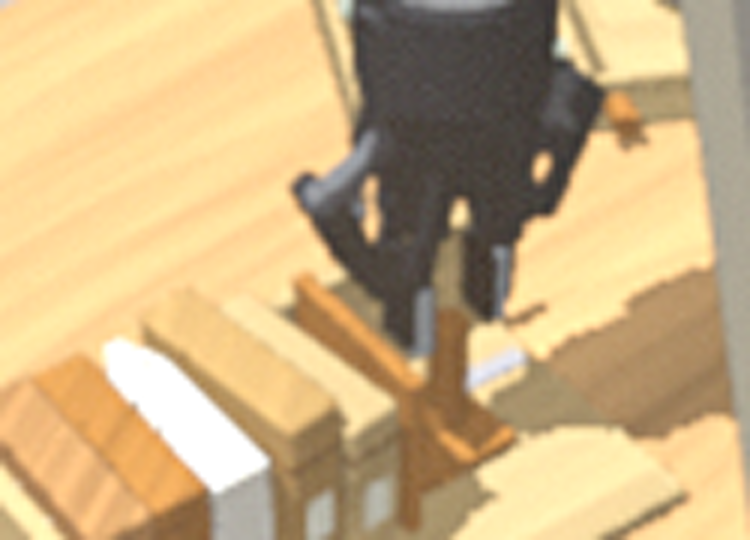

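The post top, around (450,310), sits between the fingertips. Continue down and close.

Request:
drive_tool(moves=[[[0.005,-0.001,0.001,0,0,0,168],[0.012,-0.0015,0.001,0,0,0,168],[0.02,-0.0015,0.001,0,0,0,168],[0.02,-0.0015,0.001,0,0,0,190],[0.02,-0.0015,0.001,0,0,0,235]]], squeeze=40)

```text
clock: 20.68
tcp_pos: [0.601, -0.1396, 0.0511]
orientation: [0.704, 0.055, 0.706, -0.056]
wrist_force: [0.3, 0.4, -1.2]
finger_gap: 0.017
```

Request:
drive_tool(moves=[[[0,0,0,0,0,0,235],[0,0,0,0,0,0,235],[0,0.002,0,0,0,0,235],[0,0.004,0,0,0,0,235],[0,0.006,0,0,0,0,235]]])

```text
clock: 21.3
tcp_pos: [0.6019, -0.134, 0.0511]
orientation: [0.704, 0.055, 0.706, -0.056]
wrist_force: [-1.1, -4.1, -0.5]
finger_gap: 0.0165
```

Run:
```python
from h import *
cur()
im=cams.read_camera('side'); a=im[110:200,220:345]; cv2.imwrite('pics/s21.png',cv2.resize(cv2.convertScaleAbs(a,alpha=1.4,beta=15),None,fx=6,fy=6,interpolation=cv2.INTER_CUBIC))
```

```text
t 21.30 tcp [ 0.6019 -0.134   0.0511] rack [  -0.4 -108.9] yawY 80.96 tilt 0.21 gap 0.0165 F [-1.1 -4.1 -0.5]
```

View pics/s21.png

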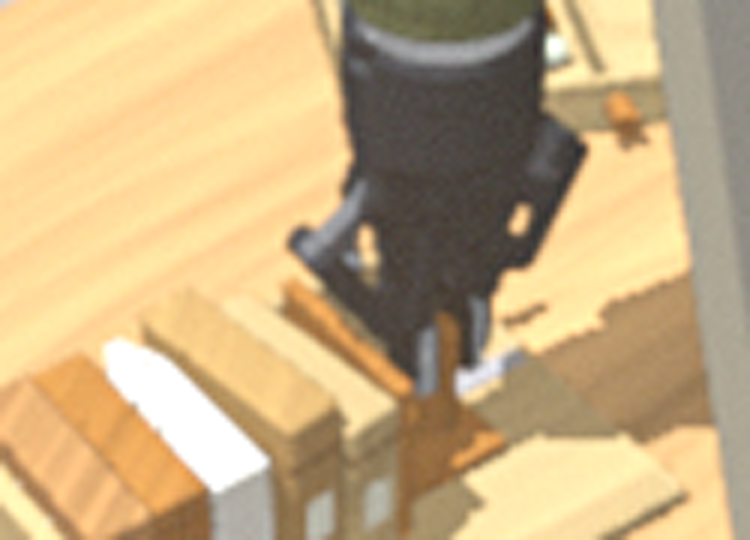

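Request:
drive_tool(moves=[[[0,0.002,0,0,0,0,235],[0,0.004,0,0,0,0,235],[0,0.006,0,0,0,0,235],[0,0.007,0,0,0,0,235],[0,0.008,0,0,0,0,235]]])

```text
clock: 21.98
tcp_pos: [0.6032, -0.1257, 0.051]
orientation: [0.704, 0.055, 0.706, -0.056]
wrist_force: [-0.5, -4.4, -0.1]
finger_gap: 0.0163
```

Run:
```python
from h import *
cur()
im=cams.read_camera('side'); a=im[130:220,210:335]; cv2.imwrite('pics/s22.png',cv2.resize(cv2.convertScaleAbs(a,alpha=1.4,beta=15),None,fx=6,fy=6,interpolation=cv2.INTER_CUBIC))
```

```text
t 21.98 tcp [ 0.6032 -0.1257  0.051 ] rack [  -0.4 -100.4] yawY 80.98 tilt 0.21 gap 0.0163 F [-0.5 -4.4 -0.1]
```

View pics/s22.png

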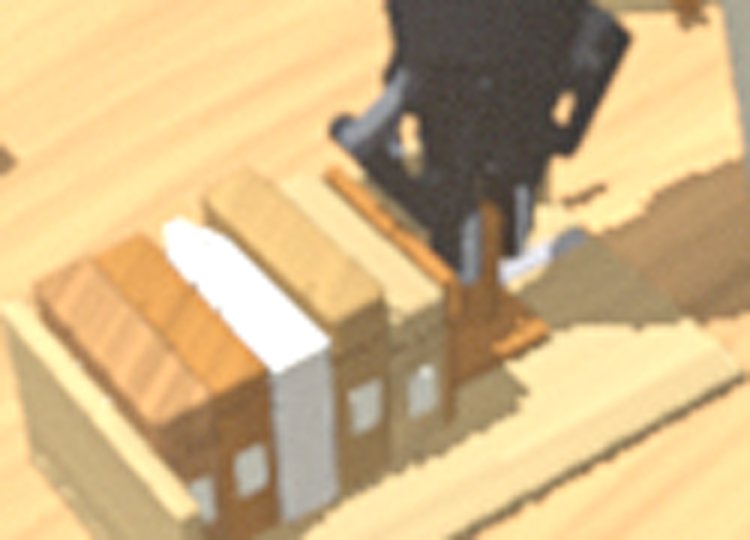

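Almost closed; the front lines look flush. Small steps until the force rises.

Request:
drive_tool(moves=[[[0,0.001,0,0,0,0,235],[0,0.002,0,0,0,0,235],[0,0.003,0,0,0,0,235],[0,0.0035,0,0,0,0,235],[0,0.004,0,0,0,0,235]]])

```text
clock: 22.65
tcp_pos: [0.6035, -0.1238, 0.0511]
orientation: [0.703, 0.054, 0.706, -0.058]
wrist_force: [-3.3, -11.8, -1.2]
finger_gap: 0.0166
```

Run:
```python
from h import *
cur()
```

```text
t 22.65 tcp [ 0.6035 -0.1238  0.0511] rack [ -0.4 -98.6] yawY 80.89 tilt 0.38 gap 0.0166 F [ -3.3 -11.8  -1.2]
```

Request:
drive_tool(moves=[[[0,0.002,0,0,0,0,235],[0,0.003,0,0,0,0,235],[0,0.003,0,0,0,0,235],[0,0.003,0,0,0,0,235],[0,0.003,0,0,0,0,235]]])

```text
clock: 23.28
tcp_pos: [0.6035, -0.1238, 0.0511]
orientation: [0.703, 0.053, 0.706, -0.061]
wrist_force: [-4.2, -13.1, -1.8]
finger_gap: 0.0163
```

Run:
```python
from h import *
cur()
im=cams.read_camera('side'); a=im[130:220,210:335]; cv2.imwrite('pics/s23.png',cv2.resize(cv2.convertScaleAbs(a,alpha=1.4,beta=15),None,fx=6,fy=6,interpolation=cv2.INTER_CUBIC))
```

```text
t 23.27 tcp [ 0.6035 -0.1238  0.0511] rack [ -0.5 -98.6] yawY 80.76 tilt 0.65 gap 0.0163 F [ -4.2 -13.1  -1.8]
```

View pics/s23.png

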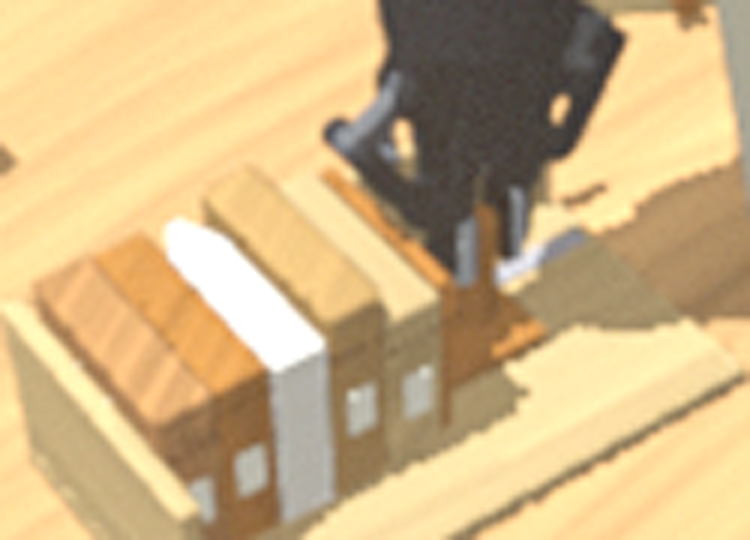

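The row is closed up: 3 mm more was commanded and nothing moved. Relax, release and lift away.

Request:
drive_tool(moves=[[[0,0,0,0,0,0,235],[0,0,0,0,0,0,190],[0,0,0,0,0,0,168],[0,0,0,0,0,0,168],[-0.03,0,0,0,0,0,168]]])

```text
clock: 23.95
tcp_pos: [0.6018, -0.122, 0.0789]
orientation: [0.701, 0.054, 0.708, -0.059]
wrist_force: [-0.3, -0.6, 0.2]
finger_gap: 0.0291
```

Request:
drive_tool(moves=[[[-0.05,0,0,0,0,0,168],[-0.1,0,0,0,0,0,168],[-0.12,0.06,-0.03,0,0,0,168],[-0.12,0.12,-0.05,0,0,0,168],[-0.12,0.18,-0.08,0,0,0,168]]])

```text
clock: 24.58
tcp_pos: [0.5562, 0.0599, 0.1986]
orientation: [0.702, 0.055, 0.708, -0.059]
wrist_force: [1.0, 1.1, 0.6]
finger_gap: 0.029
```

Request:
drive_tool(moves=[[[0,0.06,-0.03,0,0,0,168],[0,0.12,-0.05,0,0,0,168],[0,0.18,-0.08,0,0,0,168],[0,0.2,-0.1,0,0,0,168],[0,0.2,-0.1,0,0,0,168]]])

```text
clock: 25.2
tcp_pos: [0.4873, 0.2764, 0.1979]
orientation: [0.701, 0.053, 0.708, -0.056]
wrist_force: [0.3, -0.2, 0.1]
finger_gap: 0.0288
```

Run:
```python
from ov import *
cur()
for n in ('top','side'):
    im=cams.read_camera(n); cv2.imwrite(f'pics/{n}24.png',im)
    a=im[145:235,225:350] if n=='top' else im[145:225,210:310]
    k=6 if n=='top' else 8
    cv2.imwrite(f'pics/{n}24z.png',cv2.resize(cv2.convertScaleAbs(a,alpha=1.3,beta=10),None,fx=k,fy=k,interpolation=cv2.INTER_CUBIC))
```

```text
t 25.20 tcp [0.4873 0.2764 0.1979] rack [-178.   278.5] yawY 81.12 tilt 0.62 gap 0.0288 F [ 0.3 -0.2  0.1]
```

View pics/side24z.png

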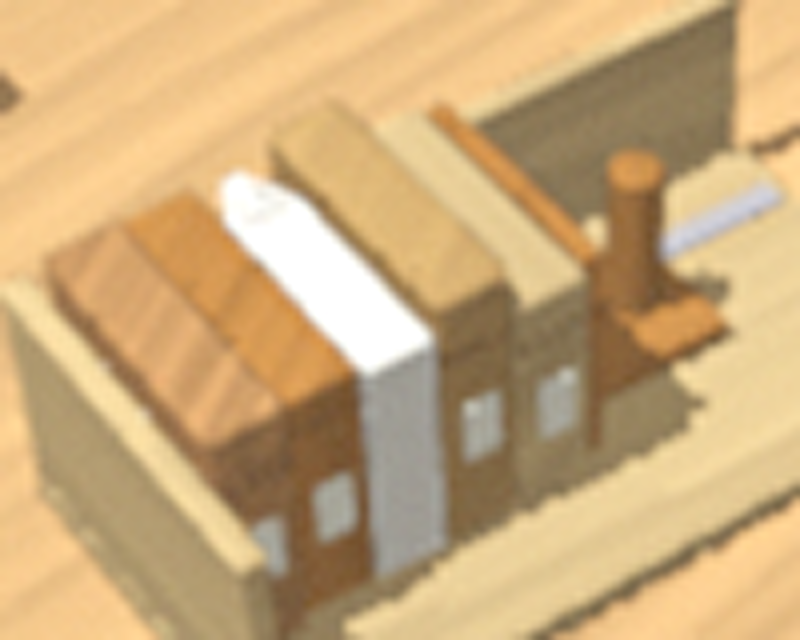

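View pics/top24z.png

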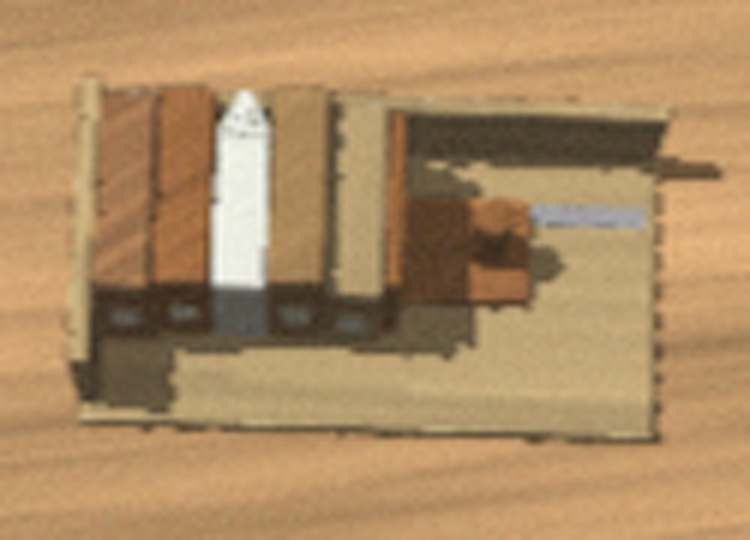

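View pics/top24.png

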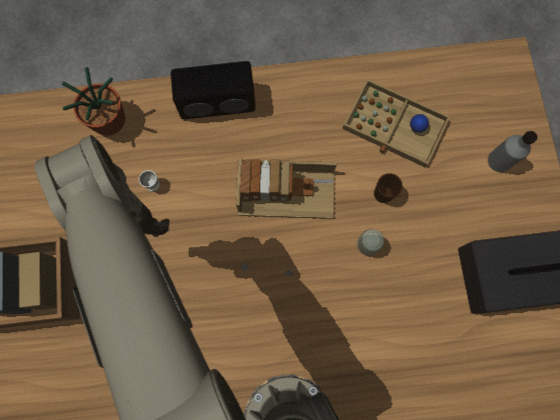

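Run:
```python
from h import *
T=lambda U:unz(U,6,(225,145))
S=lambda U:unz(U,8,(210,145))
for nm,c,q,z in [("b1","top",T((122,287)),.106),("b2","top",T((183,288)),.102),("case","top",T((241,288)),.098),("b3","top",T((298,289)),.11),("b4","top",T((357,297)),.095),
 ("case L","side",S((367,378)),.098),("case R","side",S((437,340)),.098),("case botL","side",S((383,574)),.01),("b2 R","side",S((352,376)),.102),("b3L","side",S((440,318)),.11),("b3R","side",S((503,280)),.11),("b4L","side",S((520,310)),.095),("b4R","side",S((583,272)),.095)]:
    print(nm,c,np.round(torack(ray(c,q,z)),1))
cur()
```

```text
b1 top [-46.9  64.5]
b2 top [-45.2  38.3]
case top [-43.2  13.3]
b3 top [-45.9 -11.7]
b4 top [-44.4 -37.3]
case L side [-45.2  27.2]
case R side [-44.3   3.6]
case botL side [-41.6  25.3]
b2 R side [-45.5  32. ]
b3L side [-47.9   4.4]
b3R side [-45.8 -17.9]
b4L side [-45.7 -23.4]
b4R side [-43.7 -46.6]
t 25.30 tcp [0.489  0.2741 0.198 ] rack [-175.9  276.4] yawY 80.90 tilt 0.59 gap 0.0290 F [-0.1 -0.6  0.7]
```

All fronts lie within about ±2 mm of the line (case −43 to −45), and the row is closed at the expected bookend place. Handing in.

```bash
python3 -c "
from workcell import env
print(env.hand_in())"
```

```text
the job is handed in; nothing more can be done
None
```

The white case is in the middle of the row with two boxes on either side, and the job was handed in at about 25 s of the 72 s allowed. One contact force along the way may count against it (see the last bullet).

I slid the bookend back about 20 mm by its post and pushed the case in nose first until it met the back wall. Then I slid the bookend up until 3 mm more of commanded travel moved nothing, at about 13 N.

**Last checks, from both cameras:**
- **Case:** it is upright on the rack floor. Its front measures at rack x about −43 to −45 mm, and the boxes about −44 to −48 mm, so they are level within the measuring error of about 2 mm.
- **Row:** all four boxes are standing and no gaps are visible. From the arm's position the bookend sits at about 4.5 mm or slightly more, where the row is just full.
- **Other things:** the egg cup, jar and dice cup look unmoved. The jacks were in the arm's shadow, so I only judged them by eye.
- **Contact force:** on the first descent to the post, with the jaws opened to 42 mm, something touched and the wrist force reached about 80 N. That is below the 120 N wrist limit. I think the back of a finger met the bookend's plate, but I can't rule out that the gripper body pressed with more than 40 N. Nothing visibly moved, and I used a smaller opening the second time with no contact.

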